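# Lay the half-raised tencere in its cradle and pin the keeper

## Task

Tip the standing copper pot over onto its side so that it lies in the wooden V cradle on the turntable, mouth pointing away from the pad it stood on, easing it down all the way rather than letting it fall. Then swing the iron keeper bar across over the pot until it stops above the post, and drop the loose steel pin through the bar's hole into the post until its collar sits on the bar. Leave the sugar bowl, the hammer and the mallet where they are.

Things in the scene. Friction and masses are not known exactly. Their poses are not given: they have to be found in the camera images.
- cradle: Fixed spoked iron turntable (370 mm across, top at z 30 mm) with a wooden cradle on it; its yaw varies. Origin: turntable centre on the bench, z up. Its y axis runs along the trough, from the wooden pad where the pot stands (124 mm wide in x, y -174 to -48 mm, top at z 45 mm) to the open end. Keeper hinge column at x +80, y +15 mm; pin post at x -80, y +15 mm.
- trough_mid (a point): Point on the axis of a lying pot, midway between the two saddles: cradle x 0, y +15, z 94.5 mm; axes as the cradle's. The wooden saddles are 90-degree Vs, 30 mm long, centred at cradle y -30 and +60 mm, reaching out to x +-77 mm and up to z 76 mm. A pot lying in them has its top at z 142.5 mm.
- post_hole (a point): Centre of the hole's mouth in the top of the iron pin post (34 mm square, top at z 148 mm). Hole 13 mm in diameter, 30 mm deep, vertical.
- keeper (a joint): Keeper bar's hinge (vertical axis, stiff: it stays where it is left). 0 = closed, against its stop, the bar over the pot and its hole over the post's; grows as it opens, at 1.57 the bar points along the cradle's +y; up to 2.3 rad. Seen from above it closes counter-clockwise.
- keeper_hinge (a point): On the keeper's hinge axis at the height of the bar's top face (z 164 mm). A cap 16 mm across stands 6 mm above the bar here.
- keeper_hole (a point): Centre of the hole (13 mm, right through) in the free end of the keeper bar, on its top face, 160 mm from the hinge axis. The bar is flat steel 24 mm wide and 14 mm thick (z 150 to 164 mm), its end a 34 mm square.
- pot: Loose half-raised copper tencere, an open straight-sided pot: outside diameter 96 mm, height 150 mm, wall 3 mm, base 4 mm, about 0.5 kg; starts standing, mouth up, on the cradle's wooden pad. Origin: centre of its underside; z: its axis, towards the mouth.
- pot_mid (a point): On the pot's axis, halfway up (75 mm).
- pot_mouth (a point): Centre of the pot's mouth, on its axis at the rim (150 mm from the underside).
- pin: Loose steel pin, 85 mm long. Origin: centre of its lower tip; z: towards its top. Shank 10 mm in diameter with tapered tip from z 0 to 42 mm, collar 22 mm across from 42 to 48, round grip stem 14 mm across from 49 to 85. Starts upright in the pin block, collar on the block. Home: collar on the bar, tip 26 mm below the post's top.
- pin_block: Fixed wooden block, 60 x 60 x 45 mm, with the hole that holds the pin; origin: centre of its underside.
- sugar_bowl: Bystander: hammered copper bowl, 90 mm across, 60 mm high; origin: centre of its underside.
- hammer: Bystander: steel raising hammer, 280 mm long, lying on the bench.
- mallet: Bystander: wooden mallet with brass-rimmed head (60 mm across, 100 mm long), 280 mm long overall, lying on the bench.
There are look-alikes about, which are no part of the job. What is shaped like the pot but pink or turquoise is not meant.

How it is judged:
By the outcome, as a careful person would: the job done as asked, in the order asked, and still so for the second after the job is handed in, with the robot touching nothing.
It also fails if it takes over 72 s, if anything falls off the work surface, if the arm or the gripper's body presses on something with over 40 N, if the wrist force passes 120 N, or if a joint passes its speed limit or range.

## Robot

A 6-joint arm with a two-finger parallel gripper is mounted at the origin on the work surface. World frame = base frame: x ahead of the robot, y to its left, z up, the work surface at z = 0. Lengths are in m, angles in rad, forces in N, time in s.
With the tool pointing down it reaches from about 0.35 to 0.975 m from the base axis. Payload 4.9 kg.
Tool frame: the origin (TCP) lies at the very end of the fingers, on their centre line; the grasp point (between the pads) lies behind it (manip.pinch_z is the y of the grasp point in the tool frame, in m); y points along the fingers, x is the direction in which the jaws open and shut, and the axes are right-handed (so a half turn about y gives the same grasp; the last joint's range is limited). The gripper opens to 85 mm and grips with 20 to 120 N. Pads are 22 mm wide; open, the fingers measure 114 mm over their backs; the gripper's body (76 mm by 85 mm) begins 54 mm behind the grasp point. The pads swing forward as they close: fully open they stand 13 mm farther back than shut.
Start: joints at [1.053, 0.053, 1.613, -0, 1.476, -0.119], TCP at [0.243, 0.576, 0.231] pointing down, gripper open.
Joint ranges: [-3.01, 3.01], [-1.01, 2.22], [0.06, 2.58], [-1.02, 4.17], [0.09, 2.62], [-3.14, 3.14]. Speed limits (rad/s): [2.57, 2.57, 3.14, 3.14, 3.14, 3.14].

## Interface

Orientations are given as a unit quaternion [w, x, y, z].
In Python, from plant import manip gives the robot as it stands.
- The arm moves only by the tool drive_tool, never from a script. Its argument "motion" is a list of rows, each a list of 3 entries, a list of its own where there are three numbers: the shift along the tool's x, y, z in units of 25 mm (1.0 is 25 mm), then the turn, a rotation vector about the tool's x, y, z in units of 5 degrees (1.0 is 5 degrees), then the closure, from -1 (fully open) to 1 (shut). A call has 1 to 12 rows; each row shifts and turns the commanded pose from where the row before left it, along the tool's axes as they then stand; what a row does not reach is not made up. A row lasts 1/10 s, in which the tool goes at most 50 mm and 8.59 degrees, less where a joint would pass 70% of its speed; a pose out of reach is approached as far as the arm can. A call is refused whole if a number of a shift passes 1 or a number of a turn 1, either way. A call with a gripper value outside its range is refused whole. The fingers move at their own pace and stop on an object; the grip force is fixed at half the most. Time passes only in rows, so rows that do not move let the fingers close. It gives the time, the measured TCP pose, the force and the opening at its end, in the units of the state.
- manip.state(): the state, without advancing time (a new reading comes with each control period).
- manip.grab_frame(name): name is "scene" or "top"; returns a dict with "img" (384x512x3 uint8, blue, green, red), "range_z" (384x512 float32, m along the optical axis (not along the pixel's ray), 0 where there is no reading), "camera_matrix" (3x3 intrinsics, pixels), "world_from_camera" (4x4, takes a point from camera to world coordinates). Camera axes: x right, y down, z forward; pixel columns grow to the right and rows downward; lengths in m; the calibration is good to about 2 mm. A picture is of the moment at which its call begins.
- manip.job_done(): hands the job in, once; it reports no verdict.
The state is a dict: "time": time; "joint_pos": joint angles; "joint_vel": joint speeds; "joint_efforts": joint torques, N m; "tool_pos": TCP position; "tool_rot": TCP orientation; "contact_force": force on the tool from outside, world axes, zero at the start; "ft_torque": the same for the moment, N m; "gripper_width": opening from 0.0 (shut) to 1.0 (fully open).
Only numpy, scipy, OpenCV 4.12 (cv2) and the standard library are available. Lean on these libraries where they do the work, as an engineer would, in place of code of your own. Each camera call takes 0.05 s, during which the arm holds its last target. There are 200 camera calls.

## Working session

There is one attempt and no reset: what is moved stays moved. The work goes in short steps, Python scripts to look and compute and a tool call to move; the robot and the scene stay as the last step left them, time stands still between calls to the robot, and variables do not carry over. Pictures are saved under pics/ and viewed, about 8 in all and at most 12, crops included, and the job is handed in when it is done.

Besides the shell and the picture viewer there is one more tool, called as name(argument=value, ...), one argument or row to a line, values as JSON. drive_tool: Moves the arm, as the interface text tells. Its arguments: {"type":"object","properties":{"motion":{"type":"array","items":{"type":"array"}}},"required":["motion"]}

```bash
mkdir -p pics; ls
python3 - <<'E'
from plant import manip
import cv2,numpy as np
print(manip.state(), manip.pinch_z)
a=[]
for n in("scene","top"):
    f=manip.grab_frame(n); np.savez(f"pics/{n}0.npz",**f); cv2.imwrite(f"pics/{n}0.png",f["img"]); print(f["camera_matrix"],f["world_from_camera"])
E
```

```text
pics
{'time': 0.0, 'joint_pos': array([ 1.05297219e+00,  5.33539574e-02,  1.61428275e+00, -1.84290472e-05,
        1.47599617e+00, -1.18997612e-01]), 'joint_vel': array([ 8.56423199e-04,  1.27845722e-03,  1.83676299e-03,  1.27672479e-05,
       -1.70323074e-03,  2.47813036e-04]), 'joint_efforts': array([-1.44305737e-03, -3.93690956e+01, -3.70170164e+01, -3.01093869e-04,
        7.20061798e-03, -2.10214992e-06]), 'tool_pos': array([0.24240582, 0.5754065 , 0.23007154]), 'tool_rot': array([-0.58880743,  0.5894685 ,  0.3904035 , -0.39168585]), 'contact_force': array([-0.21101602,  0.36429791,  0.16554166]), 'ft_torque': array([-0.01690528, -0.06033454,  0.06563238]), 'gripper_width': 1.0003890631885892} -0.0187
[[378.10961228   0.         256.39709735]
 [  0.         378.10961228 187.81884646]
 [  0.           0.           1.        ]] [[-0.24380258  0.66975024 -0.70142349  1.40067887]
 [ 0.96969325  0.18026042 -0.16492783  0.19297059]
 [ 0.01597844 -0.72037545 -0.69340024  0.9412711 ]
 [ 0.          0.          0.          1.        ]]
[[389.13815328   0.         254.63354966]
 [  0.         389.13815328 192.1363364 ]
 [  0.           0.           1.        ]] [[ 1.53396610e-02 -9.93124633e-01  1.16052396e-01  3.98761756e-01]
 [-9.99881503e-01 -1.53861809e-02  4.95018419e-04 -8.31158976e-03]
 [ 1.29398817e-03 -1.16046237e-01 -9.93242969e-01  1.49105844e+00]
 [ 0.00000000e+00  0.00000000e+00  0.00000000e+00  1.00000000e+00]]
```

View pics/scene0.png

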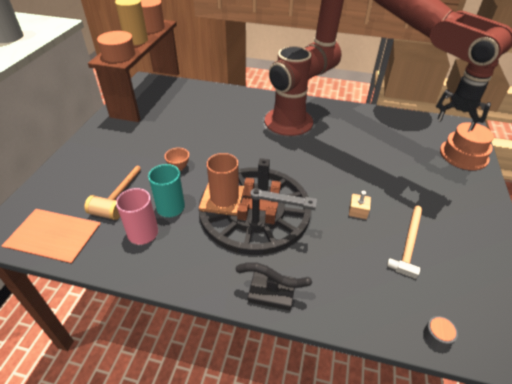

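View pics/top0.png

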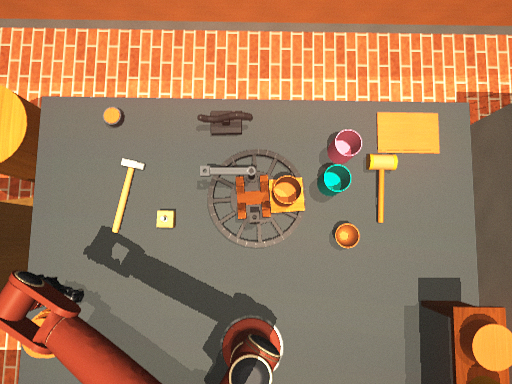

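Scene: the copper pot stands on the pad at scene (223,180) / top (287,190). Look-alikes are the teal pot at top (335,180) and the pink pot at top (348,146), plus the sugar bowl at (346,236). I choose the copper one. The bar runs from top (252,170) to (205,171), the post is near (254,213), and the pin block is at (165,218).

```bash
cat > h.py <<'E'
import numpy as np,cv2
def cloud(f):
    K=f["camera_matrix"];z=f["range_z"];v,u=np.mgrid[:z.shape[0],:z.shape[1]]
    p=np.stack([(u-K[0,2])/K[0,0]*z,(v-K[1,2])/K[1,1]*z,z],-1)
    T=f["world_from_camera"];w=p@T[:3,:3].T+T[:3,3];w[z==0]=np.nan;return w
def px(f,P):
    T=np.linalg.inv(f["world_from_camera"]);c=np.atleast_2d(P)@T[:3,:3].T+T[:3,3];q=c@f["camera_matrix"].T;return q[:,:2]/q[:,2:]
E
python3 - <<'E'
from h import *
f=dict(np.load("pics/top0.npz"));W=cloud(f)
g=dict(np.load("pics/scene0.npz"));S=cloud(g)
def sel(W,u0,u1,v0,v1,z0,z1):
    p=W[v0:v1,u0:u1].reshape(-1,3);return p[(p[:,2]>z0)&(p[:,2]<z1)]
def rep(n,p):
    if len(p)==0: print(n,0);return
    (c,s,a)=cv2.minAreaRect((p[:,:2]*1000).astype(np.float32));
    print(n,len(p),"mean",p.mean(0).round(4),"rect",np.round(c,1),np.round(s,1),round(a,1))
for n,X in(("top",W),("scene",S)):
    b=(0,512,140,250) if n=="top" else (180,400,140,260)
    print(n)
    rep("potrim",sel(X,*((265,310,165,215) if n=="top" else (200,245,145,185)),.188,.202))
    q=sel(X,*((265,310,165,215) if n=="top" else (200,245,145,185)),.188,.202)
    print(cv2.minEnclosingCircle((q[:,:2]*1000).astype(np.float32)))
    rep("bar",sel(X,*((195,262,155,185) if n=="top" else (240,325,180,215)),.155,.172))
    rep("post",sel(X,*((240,270,195,235) if n=="top" else (240,280,150,235)),.142,.153))
    rep("pinblk",sel(X,*((150,185,200,235) if n=="top" else (340,380,180,225)),.037,.052))
    rep("pintop",sel(X,*((150,185,200,235) if n=="top" else (340,380,180,225)),.075,.1))
    q=sel(X,*((200,310,140,255) if n=="top" else (190,320,160,255)),.024,.034)
    c=cv2.convexHull((q[:,:2]*1000).astype(np.float32));print("table",cv2.minEnclosingCircle(c),len(q))
    rep("pad",sel(X,*((265,310,165,215) if n=="top" else (195,260,160,225)),.041,.048))
    rep("saddle",sel(X,*((230,275,170,225) if n=="top" else (230,300,170,225)),.07,.079))
A=cv2.resize(f["img"][145:255,190:320],None,fx=6,fy=5,interpolation=cv2.INTER_CUBIC)
A=cv2.resize(f["img"][145:245,160:310],None,fx=5,fy=5,interpolation=cv2.INTER_CUBIC);cv2.imwrite("pics/c1.png",A)
E
```

```text
top
potrim 91 mean [ 0.5637 -0.118   0.195 ] rect [ 561.  -116.3] [92.2 94.6] 0.6
((561.1387939453125, -116.53672790527344), 48.15055847167969)
bar 412 mean [0.6261 0.0905 0.1646] rect [625.   87.6] [190.9  34.3] 89.5
post 82 mean [ 0.4682 -0.0063  0.1483] rect [468.1  -6.7] [33.5 33.2] 7.0
pinblk 242 mean [0.4635 0.3228 0.045 ] rect [462.7 325.8] [62.5 60.4] 89.3
pintop 16 mean [0.462  0.3245 0.0875] rect [461.7 325.5] [10.8 15. ] 0.8
table ((550.006591796875, -14.435483932495117), 187.1210479736328) 2458
pad 390 mean [ 0.5457 -0.1251  0.0453] rect [ 557.8 -122. ] [123.  133.3] 4.9
saddle 260 mean [ 0.5455 -0.0012  0.0738] rect [538.9 -11.4] [173.6 141.3] 4.8
scene
potrim 180 mean [ 0.5672 -0.1126  0.1931] rect [ 566.  -112.9] [99.6 91.7] 16.6
((565.9204711914062, -112.51321411132812), 51.00532150268555)
bar 577 mean [0.6348 0.0966 0.1639] rect [633.6  91.3] [ 38.7 192.1] 1.5
post 108 mean [0.5051 0.0018 0.148 ] rect [555.7   7.1] [202.  66.] 17.0
pinblk 235 mean [0.4742 0.3281 0.0458] rect [469.1 329. ] [60.4 64.8] 88.7
pintop 23 mean [0.4705 0.3282 0.0857] rect [469.9 328.1] [12.5 11.7] 87.5
table ((552.2406005859375, -12.83492374420166), 191.01065063476562) 2384
pad 403 mean [ 0.5924 -0.1095  0.0453] rect [581.8 -86. ] [166.7 197. ] 7.8
saddle 346 mean [0.5615 0.0018 0.0737] rect [559.3 -10.3] [176.4 148.7] 4.8
```

View pics/c1.png

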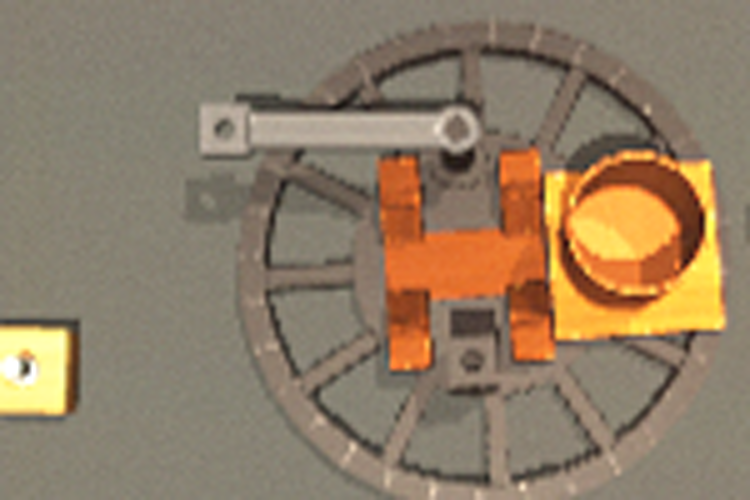

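The crop confirms the copper pot on the pad at crop (633,230), the hinge at (457,127), the bar hole at (225,128) and the post hole at (473,360). The pin is in its block at (20,367). Cradle yaw is about 4.9°.

```bash
cat >> h.py <<'E'
from scipy.spatial.transform import Rotation as Ro
YAW=np.radians(4.9);O=np.array([.5495,-.0145,0]);C=Ro.from_euler('z',YAW).as_matrix()
def cw(p): return O+C@np.asarray(p,float)
def w2c(p): return C.T@(np.asarray(p)-O)
def RT(q): q=np.asarray(q);return Ro.from_quat(q[[1,2,3,0]]).as_matrix()
def plan(s,P,R=None):
    Rt=RT(s["tool_rot"]);d=Rt.T@(np.asarray(P)-s["tool_pos"])/.025
    r=np.zeros(3) if R is None else np.degrees(Ro.from_matrix(Rt.T@R).as_rotvec())/5
    print("shift units(tool)",d.round(3),"turn units",r.round(3));return d,r
E
python3 - <<'E'
from h import *
from plant import manip
print([a for a in dir(manip) if a[0]!='_'])
s=manip.state();print(RT(s["tool_rot"]).round(3))
print("pot c",w2c([.5611,-.1165,.195]))
# grip: back rim wall centre y=pot_y-46.5
G=cw([.0032,-.102-.0465,.25]);print(G)
for sg in(1,-1):
    R=np.stack([sg*C[:,1],[0,0,-1],-sg*C[:,0]],1);plan(s,G,R)
E
```

```text
['IKError', 'grab_frame', 'job_done', 'pinch_z', 'state']
[[ 0.388 -0.001 -0.922]
 [ 0.922 -0.002  0.388]
 [-0.002 -1.     0.   ]]
pot c [ 0.00284508 -0.10261806  0.195     ]
[ 0.56537272 -0.16218394  0.25      ]
shift units(tool) [-22.175  -0.756 -23.362] turn units [-0.007 -5.55  -0.02 ]
shift units(tool) [-22.175  -0.756 -23.362] turn units [ 2.700e-02  3.045e+01 -1.000e-02]
```

drive_tool(
  motion=[
    [[-0.92, -0.03, -0.97], [0, 0, 0], -1],
    [[-0.92, -0.03, -0.97], [0, 0, 0], -1],
    [[-0.92, -0.03, -0.97], [0, 0, 0], -1],
    [[-0.92, -0.03, -0.97], [0, 0, 0], -1],
    [[-0.92, -0.03, -0.97], [0, 0, 0], -1],
    [[-0.92, -0.03, -0.97], [0, 0, 0], -1],
    [[-0.92, -0.03, -0.97], [0, 0, 0], -1],
    [[-0.92, -0.03, -0.97], [0, 0, 0], -1],
    [[-0.92, -0.03, -0.97], [0, 0, 0], -1],
    [[-0.92, -0.03, -0.97], [0, 0, 0], -1],
    [[-0.92, -0.03, -0.97], [0, 0, 0], -1],
    [[-0.92, -0.03, -0.97], [0, 0, 0], -1],
  ],
)

```text
time: 1.3
tool_pos: [0.4037, 0.2073, 0.2399]
tool_rot: [0.589, -0.589, -0.391, 0.391]
contact_force: [0.5, 0.2, 0.0]
gripper_width: 1.003
```

```bash
cat >> h.py <<'E'
import json
def log():
    from plant import manip
    s=manip.state();open("log.jsonl","a").write(json.dumps({k:np.asarray(v).tolist() for k,v in s.items()})+"\n")
    print("t",round(s["time"],2),"q",s["joint_pos"].round(3),"p",s["tool_pos"].round(4),"cr",w2c(s["tool_pos"]).round(4),"F",s["contact_force"].round(1),"w",round(s["gripper_width"],3));return s
E
python3 -c "
from h import *;log()"
```

```text
t 1.3 q [ 0.31  -0.382  1.983  0.     1.541 -0.862] p [0.4037 0.2073 0.2399] cr [-0.1263  0.2334  0.2399] F [0.5 0.2 0. ] w 1.003
```

drive_tool(
  motion=[
    [[-0.92, -0.03, -0.97], [0, 0, 0], -1],
    [[-0.92, -0.03, -0.97], [0, 0, 0], -1],
    [[-0.92, -0.03, -0.97], [0, 0, 0], -1],
    [[-0.92, -0.03, -0.97], [0, 0, 0], -1],
    [[-0.92, -0.03, -0.97], [0, 0, 0], -1],
    [[-0.92, -0.03, -0.97], [0, 0, 0], -1],
    [[-0.92, -0.03, -0.97], [0, 0, 0], -1],
    [[-0.92, -0.03, -0.97], [0, 0, 0], -1],
    [[-0.92, -0.03, -0.97], [0, 0, 0], -1],
    [[-0.92, -0.03, -0.97], [0, 0, 0], -1],
    [[-0.92, -0.03, -0.97], [0, 0, 0], -1],
    [[-0.92, -0.03, -0.97], [0, 0, 0], -1],
  ],
)

```text
time: 2.5
tool_pos: [0.5648, -0.16, 0.2486]
tool_rot: [0.59, -0.589, -0.391, 0.391]
contact_force: [1.3, -0.5, 0.1]
gripper_width: 0.999
```

```bash
python3 -c "
from h import *;log()"
```

```text
t 2.5 q [-0.403 -0.046  1.683  0.     1.506 -1.575] p [ 0.5648 -0.16    0.2486] cr [ 0.0028 -0.1463  0.2486] F [ 1.3 -0.5  0.1] w 0.999
```

drive_tool(
  motion=[
    [[0, 0, 0], [0, -0.93, 0], -1],
    [[0, 0, 0], [0, -0.93, 0], -1],
    [[0, 0, 0], [0, -0.93, 0], -1],
    [[0, 0, 0], [0, -0.93, 0], -1],
    [[0, 0, 0], [0, -0.93, 0], -1],
    [[0, 0, 0], [0, -0.93, 0], -1],
    [[0, 0, 0], [0, 0, 0.9], -1],
    [[0, 0, 0], [0, 0, 0.9], -1],
    [[0, 0, 0], [0, 0, 0.9], -1],
  ],
)

```text
time: 3.4
tool_pos: [0.5645, -0.1589, 0.249]
tool_rot: [0.412, -0.536, -0.461, 0.575]
contact_force: [0.9, 0.4, 0.0]
gripper_width: 1.0
```

```bash
python3 -c "
from h import *;log()"
```

```text
t 3.4 q [-0.297 -0.092  1.739 -0.224  1.408 -1.928] p [ 0.5645 -0.1589  0.249 ] cr [ 0.0026 -0.1452  0.249 ] F [0.9 0.4 0. ] w 1.0
```

```bash
cat > ik.py <<'E'
from h import *
from scipy.optimize import least_squares
E=Ro.from_euler
L=[json.loads(l) for l in open("log.jsonl")]
L.append(dict(joint_pos=[1.05297219,.0533539574,1.61428275,-1.8e-5,1.47599617,-.118997],tool_pos=[.24240582,.5754065,.23007154],tool_rot=[-.58880743,.5894685,.3904035,-.39168585]))
def mk(p):
    Tt=Ro.from_rotvec(p[8:11])
    def fk(q):
        R1=E('z',q[0]);R2=R1*E('y',q[1]);R3=R2*E('y',q[2]);R4=R3*E('z',q[3]);R5=R4*E('y',q[4]);R6=R5*E('z',q[5])
        x=R1.apply([p[0],p[1],p[2]])+R2.apply([0,0,p[3]])+R3.apply([p[4],0,p[5]])+R5.apply([p[6],0,p[7]])
        return x,R6*Tt
    return fk
def res(p):
    fk=mk(p);o=[]
    for s in L:
        x,R=fk(s["joint_pos"]);o+=list((x-s["tool_pos"])*10)+list((R.inv()*Ro.from_matrix(RT(s["tool_rot"]))).as_rotvec())
    return np.r_[o,1e-3*(p[:8]-p0[:8])]
p0=np.array([0,.07,.3,.45,0,.45,0,.3,-np.pi/2,0,0])
best=None
for z in(0,np.pi/2,np.pi,-np.pi/2):
    p0[8:]=(E('z',z)*E('x',-np.pi/2)).as_rotvec()
    r=least_squares(res,p0)
    if best is None or r.cost<best.cost: best=r
P=best.x;fk=mk(P)
lo=np.array([-3.01,-1.01,.06,-1.02,.09,-3.14]);hi=np.array([3.01,2.22,2.58,4.17,2.62,3.14])
def ik(x,R,q0):
    R=Ro.from_matrix(R)
    f=lambda q:np.r_[(fk(q)[0]-x)*10,(fk(q)[1].inv()*R).as_rotvec()]
    r=least_squares(f,np.clip(q0,lo+1e-3,hi-1e-3),bounds=(lo,hi));return r.x,np.abs(r.fun).max()
E
python3 - <<'E'
from ik import *
print(best.cost,P.round(4), np.abs(res(P)).max())
rng=np.random.default_rng(0)
def best_ik(x,R,n=30):
    b=min((ik(x,R,rng.uniform(lo,hi)) for _ in range(n)),key=lambda t:t[1]);return b[0].round(2),round(b[1],4)
# final tipped pose: pot mouth y=.096, top wall z=.141 ; tool pointing -y
Pv=np.array([0,-.054,.045])
for sg in(1,-1):
  R0=np.stack([sg*C[:,1],[0,0,-1],-sg*C[:,0]],1)
  for az in (0,30,-30,60):   # grip location around back rim (deg)
    for phi in(60,90):
      T=C@E('x',-phi,degrees=True).as_matrix()@C.T
      a=np.radians(az); g=np.array([.0465*np.sin(a),-.102-.0465*np.cos(a),.195-.03])
      Raz=C@E('z',az,degrees=True).as_matrix()@C.T
      x=cw(Pv)+T@C@(g-Pv);R=T@Raz@R0
      print(sg,az,phi,x.round(3),*best_ik(x,R))
E
```

```text
1.9783162791923387e-08 [0.     0.0742 0.238  0.4264 0.0957 0.6099 0.     0.2795 0.     2.2214
 2.2214] 0.0001598983162932895
1 0 60 [ 0.549 -0.012  0.187] [ 0.28  0.12  1.86 -1.02  1.52 -1.12] 0.0
1 0 90 [0.544 0.051 0.14 ] [ 0.39  0.46  1.67 -1.02  1.83 -0.9 ] 0.302
1 30 60 [ 0.572 -0.007  0.181] [ 0.28  0.18  1.81 -1.02  1.52 -1.64] 0.0
1 30 90 [0.567 0.053 0.133] [ 0.38  0.5   1.61 -1.02  1.82 -1.44] 0.3824
1 -30 60 [ 0.526 -0.011  0.181] [ 0.29  0.08  1.92 -1.01  1.52 -0.57] 0.0
1 -30 90 [0.521 0.049 0.133] [ 0.41  0.44  1.72 -1.02  1.84 -0.34] 0.331
1 60 60 [0.588 0.003 0.167] [ 0.29  0.24  1.77 -1.02  1.51 -2.14] 0.0
1 60 90 [0.584 0.055 0.116] [ 0.37  0.55  1.57 -1.02  1.81 -1.95] 0.3513
-1 0 60 [ 0.549 -0.012  0.187] [ 0.28  0.12  1.86 -1.02  1.52  2.03] 0.0
-1 0 90 [0.544 0.051 0.14 ] [ 0.39  0.46  1.67 -1.02  1.83  2.24] 0.302
-1 30 60 [ 0.572 -0.007  0.181] [ 0.28  0.18  1.81 -1.02  1.52  1.5 ] 0.0
-1 30 90 [0.567 0.053 0.133] [ 0.38  0.5   1.61 -1.02  1.82  1.71] 0.3824
-1 -30 60 [ 0.526 -0.011  0.181] [ 0.29  0.08  1.92 -1.01  1.52  2.57] 0.0
-1 -30 90 [0.521 0.049 0.133] [ 0.41  0.44  1.72 -1.02  1.84  2.8 ] 0.331
-1 60 60 [0.588 0.003 0.167] [ 0.29  0.24  1.77 -1.02  1.51  1.  ] 0.0
-1 60 90 [0.584 0.055 0.116] [ 0.37  0.55  1.57 -1.02  1.81  1.19] 0.3513
```

```bash
cat > tip.py <<'E'
from ik import *
pc=np.array([.0028,-.1026,.045]);piv=pc+[0,.048,.0015]
def pose(az,be,sg,phi,dep=.014):
    # az deg from back (-y) toward -x ; tool direction in tangent plane
    a=np.radians(az);b=np.radians(be)
    n=np.array([-np.sin(a),-np.cos(a),0]);t=np.array([-np.cos(a),np.sin(a),0])
    d=-np.array([0,0,1])*np.cos(b)+t*np.sin(b)
    g=pc+n*.0465+[0,0,.15-dep]
    x=sg*n;R=np.stack([x,d,np.cross(x,d)],1);tcp=g+d*.0187
    T=E('x',-phi,degrees=True).as_matrix()
    return piv+T@(tcp-piv),T@R
if __name__=="__main__":
    q00=np.array([-.3,-.09,1.74,-.2,1.4,-1.9])
    for az in(60,75,90):
      for be in(20,30,40,50):
        for sg in(1,-1):
          q=q00.copy();q[5]=0;ok=True;Q=[]
          for phi in range(0,91,10):
            x,R=pose(az,be,sg,phi);c=[ik(cw(x),C@R,q)]
            if phi==0: c=min(([ik(cw(x),C@R,np.r_[q[:5],w]) for w in(-2.5,-1,0,1,2.5)]),key=lambda t:t[1]);c=[c]
            q,e=c[0];Q.append(q);ok&=e<1e-3
            if not ok:break
          print(az,be,sg,ok,phi,"j4min",min(q[3] for q in Q).round(2),"q0",Q[0].round(2),"qe",Q[-1].round(2),"xe",x.round(3),"corners z",[(x+R@[ -sg*0+sg*.012,0,s*.011])[2].round(3) for s in(-1,1)])
E
python3 tip.py
python3 - <<'E'
from h import *
f=dict(np.load("pics/top0.npz"));W=cloud(f)
for n,(u0,u1,v0,v1) in dict(teal=(318,352,162,198),pink=(330,365,128,162)).items():
    p=W[v0:v1,u0:u1].reshape(-1,3);p=p[p[:,2]>.1];print(n,p.min(0).round(3),p.max(0).round(3))
E
```

```text
60 20 1 False 80 j4min -0.91 q0 [-0.48  0.09  1.72  0.16  1.64  2.04] qe [ 0.35  0.26  1.82 -0.91  1.68  3.14] xe [-0.041  0.049  0.132] corners z [np.float64(0.129), np.float64(0.146)]
60 20 -1 False 90 j4min -1.02 q0 [-0.48  0.09  1.72  0.16  1.64 -1.1 ] qe [ 0.41  0.41  1.79 -1.02  1.77  0.21] xe [-0.041  0.062  0.112] corners z [np.float64(0.127), np.float64(0.109)]
60 30 1 False 80 j4min -0.78 q0 [-0.51  0.19  1.65  0.22  1.78  2.02] qe [ 0.31  0.24  1.79 -0.78  1.68  3.14] xe [-0.042  0.051  0.129] corners z [np.float64(0.128), np.float64(0.142)]
60 30 -1 True 90 j4min -0.89 q0 [-0.51  0.19  1.65  0.22  1.78 -1.13] qe [ 0.37  0.37  1.76 -0.89  1.75  0.17] xe [-0.042  0.064  0.11 ] corners z [np.float64(0.124), np.float64(0.107)]
60 40 1 False 90 j4min -0.72 q0 [-0.54  0.28  1.58  0.29  1.92  2.01] qe [ 0.31  0.32  1.74 -0.72  1.73  3.14] xe [-0.043  0.066  0.107] corners z [np.float64(0.106), np.float64(0.121)]
60 40 -1 True 90 j4min -0.75 q0 [-0.54  0.28  1.58  0.29  1.92 -1.14] qe [ 0.32  0.33  1.74 -0.75  1.73  0.13] xe [-0.043  0.066  0.107] corners z [np.float64(0.121), np
[... 2763 characters left out ...]
s z [np.float64(0.134), np.float64(0.142)]
90 40 -1 True 90 j4min -0.84 q0 [-0.62  0.11  1.78  0.52  1.73 -0.75] qe [ 0.36  0.16  1.95 -0.84  1.42  0.58] xe [-0.044  0.066  0.082] corners z [np.float64(0.091), np.float64(0.074)]
90 50 1 False 70 j4min -0.3 q0 [-0.66  0.19  1.75  0.62  1.83  2.36] qe [ 0.07 -0.13  2.   -0.3   1.27  3.14] xe [-0.044  0.049  0.12 ] corners z [np.float64(0.116), np.float64(0.124)]
90 50 -1 True 90 j4min -0.7 q0 [-0.66  0.19  1.75  0.62  1.83 -0.78] qe [ 0.3   0.08  1.97 -0.7   1.33  0.47] xe [-0.044  0.068  0.08 ] corners z [np.float64(0.087), np.float64(0.073)]
teal [ 0.561 -0.34   0.1  ] [ 0.657 -0.246  0.158]
pink [ 0.688 -0.38   0.1  ] [ 0.783 -0.285  0.156]
```

Run:
```python
from tip import *
s=log()
x,R=pose(60,30,-1,0);print("grasp tcp world",cw(x).round(4))
pre=cw(x-R[:,1]*.08);print("pre",pre)
up=s["tool_pos"]+[0,0,.05];plan(s,up,C@R)
s2=dict(s);s2["tool_pos"]=up;q=Ro.from_matrix(C@R).as_quat();s2["tool_rot"]=q[[3,0,1,2]];plan(s2,pre)
print(ik(pre,C@R,s["joint_pos"]))
```

```text
t 3.4 q [-0.297 -0.092  1.739 -0.224  1.408 -1.928] p [ 0.5645 -0.1589  0.249 ] cr [ 0.0026 -0.1452  0.249 ] F [0.9 0.4 0. ] w 1.0
grasp tcp world [ 0.5176 -0.1354  0.1648]
pre [ 0.54045275 -0.1682283   0.23408736]
shift units(tool) [-4.720e-01 -1.943e+00  1.000e-03] turn units [ 6.842 11.095 -5.58 ]
shift units(tool) [-1.001  2.371 -1.086] turn units [0. 0. 0.]
(array([-0.53678747,  0.20556211,  1.50423596,  0.22021033,  1.90832559,
       -1.1233595 ]), np.float64(6.085409953726639e-14))
```

drive_tool(
  motion=[
    [[-0.24, -0.97, 0], [0, 0, 0], -1],
    [[-0.24, -0.97, 0], [0, 0, 0], -1],
    [[0, 0, 0], [0.57, 0.925, -0.465], -1],
    [[0, 0, 0], [0.57, 0.925, -0.465], -1],
    [[0, 0, 0], [0.57, 0.925, -0.465], -1],
    [[0, 0, 0], [0.57, 0.925, -0.465], -1],
    [[0, 0, 0], [0.57, 0.925, -0.465], -1],
    [[0, 0, 0], [0.57, 0.925, -0.465], -1],
    [[0, 0, 0], [0.57, 0.925, -0.465], -1],
    [[0, 0, 0], [0.57, 0.925, -0.465], -1],
    [[0, 0, 0], [0.57, 0.925, -0.465], -1],
    [[0, 0, 0], [0.57, 0.925, -0.465], -1],
  ],
)

```text
time: 4.6
tool_pos: [0.5647, -0.159, 0.2986]
tool_rot: [0.777, -0.499, -0.208, 0.321]
contact_force: [0.3, 0.2, -0.3]
gripper_width: 1.0
```

drive_tool(
  motion=[
    [[0, 0, 0], [0.57, 0.925, -0.465], -1],
    [[0, 0, 0], [0.57, 0.925, -0.465], -1],
    [[-0.25, 0.2, -0.27], [0, 0, 0], -1],
    [[-0.25, 0.2, -0.27], [0, 0, 0], -1],
    [[-0.25, 0.2, -0.27], [0, 0, 0], -1],
    [[-0.25, 0.2, -0.27], [0, 0, 0], -1],
    [[0, 0, 0], [0, 0, 0], -1],
  ],
)

```text
time: 5.3
tool_pos: [0.5509, -0.1846, 0.2667]
tool_rot: [0.827, -0.475, -0.149, 0.26]
contact_force: [1.1, 0.2, -0.2]
gripper_width: 1.005
```

Run:
```python
from tip import *
from plant import manip
s=log()
x,R=pose(60,30,-1,0);plan(s,cw(x),C@R)
f=manip.grab_frame("top");W=cloud(f)
a=f["img"][100:270,210:380];b=manip.grab_frame("scene")["img"][90:260,150:320]
cv2.imwrite("pics/g1.png",cv2.resize(np.hstack([a,b]),None,fx=2.35,fy=2.35,interpolation=cv2.INTER_CUBIC))
```

```text
t 5.3 q [-0.55   0.225  1.428  0.221  1.97  -1.123] p [ 0.5509 -0.1846  0.2667] cr [-0.0131 -0.1696  0.2667] F [ 1.1  0.2 -0.2] w 1.005
shift units(tool) [ 0.028  4.719 -0.   ] turn units [-0.047 -0.001  0.005]
```

View pics/g1.png

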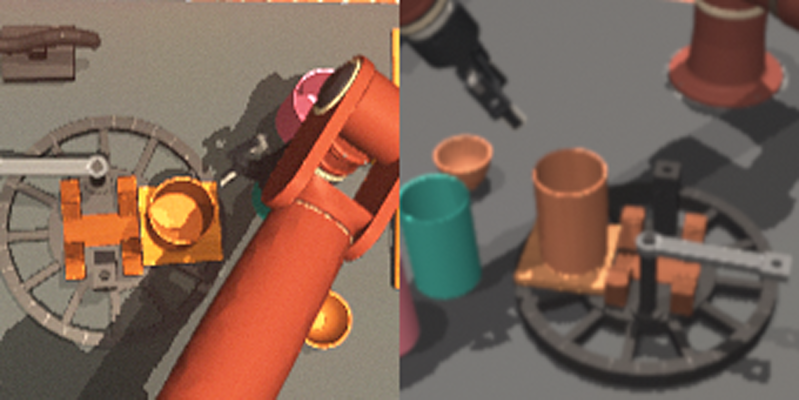

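The top half shows the hand at crop (240,160), behind and above the pot at (180,215), and the tool axis meets the planned rim point. Nothing is touched yet. I'll go in and grip.

drive_tool(
  motion=[
    [[0, 0.47, 0], [0, 0, 0], -1],
    [[0, 0.47, 0], [0, 0, 0], -1],
    [[0, 0.47, 0], [0, 0, 0], -1],
    [[0, 0.47, 0], [0, 0, 0], -1],
    [[0, 0.47, 0], [0, 0, 0], -1],
    [[0, 0.47, 0], [0, 0, 0], -1],
    [[0, 0.47, 0], [0, 0, 0], -1],
    [[0, 0.47, 0], [0, 0, 0], -1],
    [[0, 0.47, 0], [0, 0, 0], -1],
    [[0, 0.47, 0], [0, 0, 0], -1],
    [[0, 0, 0], [0, 0, 0], -1],
  ],
)

```text
time: 6.5
tool_pos: [0.517, -0.1348, 0.1648]
tool_rot: [0.827, -0.475, -0.149, 0.26]
contact_force: [-1.0, 0.7, -1.2]
gripper_width: 0.997
```

drive_tool(
  motion=[
    [[0, 0, 0], [0, 0, 0], 1],
    [[0, 0, 0], [0, 0, 0], 1],
    [[0, 0, 0], [0, 0, 0], 1],
    [[0, 0, 0], [0, 0, 0], 1],
    [[0, 0, 0], [0, 0, 0], 1],
    [[0, 0, 0], [0, 0, 0], 1],
    [[0, 0, 0], [0, 0, 0], 1],
    [[0, 0, 0], [0, 0, 0], 1],
  ],
)

```text
time: 7.3
tool_pos: [0.5188, -0.1356, 0.1673]
tool_rot: [0.827, -0.476, -0.151, 0.259]
contact_force: [3.2, 1.4, 1.3]
gripper_width: 0.059
```

```bash
cat >> h.py <<'E'
def rows(T0,T1,N):
    "constant twist per row taking pose T0=(x,R) to T1"
    M=np.eye(4);A=M.copy();A[:3,:3]=T0[1];A[:3,3]=T0[0];B=M.copy();B[:3,:3]=T1[1];B[:3,3]=T1[0]
    from scipy.linalg import logm,expm
    S=expm(np.real(logm(np.linalg.inv(A)@B))/N)
    print(N,"rows shift",(S[:3,3]/.025).round(3),"turn",(np.degrees(Ro.from_matrix(S[:3,:3]).as_rotvec())/5).round(3))
E
python3 - <<'E'
from tip import *
from plant import manip
s=log()
A=w2c(s["tool_pos"]),C.T@RT(s["tool_rot"])
for phi in(45,90):
    T=E('x',-phi,degrees=True).as_matrix();rows(A,(piv+T@(A[0]-piv),T@A[1]),phi/2.5)
print("cradle -x 1mm in tool",(A[1].T@[-.001,0,0]/.025).round(3))
f=manip.grab_frame("top");b=manip.grab_frame("scene")["img"][110:230,170:290]
cv2.imwrite("pics/g2.png",cv2.resize(np.hstack([f["img"][130:250,230:350],b]),None,fx=3.3,fy=3.3,interpolation=cv2.INTER_CUBIC))
E
```

```text
t 7.3 q [-0.512  0.187  1.642  0.228  1.788 -1.127] p [ 0.5188 -0.1356  0.1673] cr [-0.0409 -0.1181  0.1673] F [3.2 1.4 1.3] w 0.059
18.0 rows shift [0.107 0.001 0.213] turn [-0.433  0.124  0.217]
36.0 rows shift [0.107 0.001 0.213] turn [-0.433  0.124  0.217]
cradle -x 1mm in tool [-0.035  0.01   0.017]
```

View pics/g2.png

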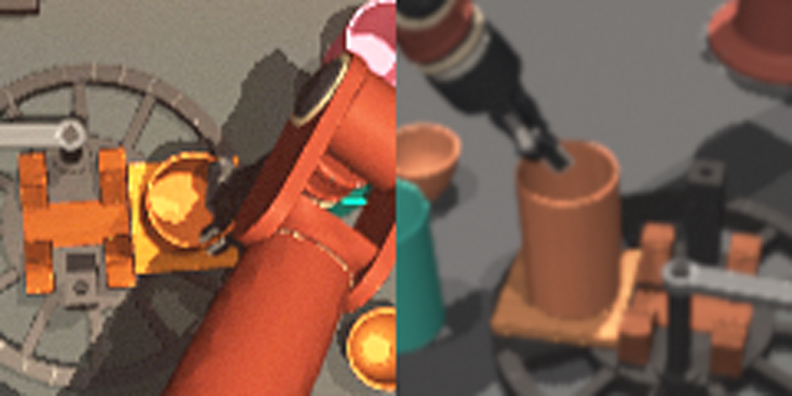

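The grip holds the back-left rim (scene crop (560,160)). I'll tip by 30°, then check.

drive_tool(
  motion=[
    [[0.107, 0.001, 0.213], [-0.433, 0.124, 0.217], 1],
    [[0.107, 0.001, 0.213], [-0.433, 0.124, 0.217], 1],
    [[0.107, 0.001, 0.213], [-0.433, 0.124, 0.217], 1],
    [[0.107, 0.001, 0.213], [-0.433, 0.124, 0.217], 1],
    [[0.107, 0.001, 0.213], [-0.433, 0.124, 0.217], 1],
    [[0.107, 0.001, 0.213], [-0.433, 0.124, 0.217], 1],
    [[0.107, 0.001, 0.213], [-0.433, 0.124, 0.217], 1],
    [[0.107, 0.001, 0.213], [-0.433, 0.124, 0.217], 1],
    [[0.107, 0.001, 0.213], [-0.433, 0.124, 0.217], 1],
    [[0.107, 0.001, 0.213], [-0.433, 0.124, 0.217], 1],
    [[0.107, 0.001, 0.213], [-0.433, 0.124, 0.217], 1],
    [[0.107, 0.001, 0.213], [-0.433, 0.124, 0.217], 1],
  ],
)

```text
time: 8.6
tool_pos: [0.511, -0.0663, 0.1814]
tool_rot: [-0.671, 0.679, 0.096, -0.28]
contact_force: [-0.2, 0.1, -4.8]
gripper_width: 0.06
```

```bash
cat > chk.py <<'E'
from tip import *
from plant import manip
import sys
s=log()
x,R=pose(60,30,-1,0)
Rc=C.T@RT(s["tool_rot"]);d=(Ro.from_matrix(Rc@R.T)).as_rotvec();print("turn from grip, cradle deg",np.degrees(d).round(1))
f=manip.grab_frame("scene");cv2.imwrite(f"pics/{sys.argv[1]}.png",cv2.resize(f["img"][90:250,150:340],None,fx=4,fy=3.7))
np.savez(f"pics/{sys.argv[1]}.npz",**f)
E
python3 chk.py t1
```

```text
t 8.6 q [-0.203 -0.007  1.774 -0.129  1.603 -0.736] p [ 0.511  -0.0663  0.1814] cr [-0.0428 -0.0483  0.1814] F [-0.2  0.1 -4.8] w 0.06
turn from grip, cradle deg [-30.    0.1   0.1]
```

View pics/t1.png

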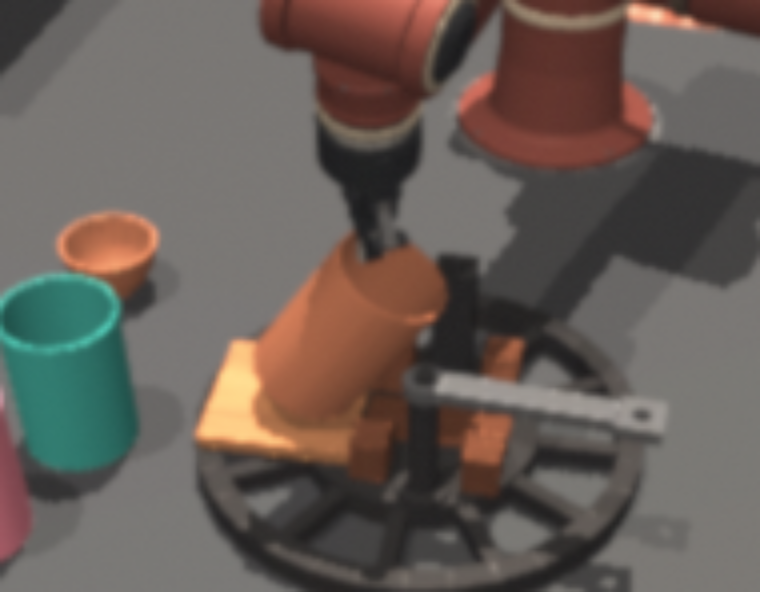

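The pot is tilted 30° in the grip (scene crop (340,340)), with its lower edge at the pad's front. I'll continue, adding a small sideways centring shift.

drive_tool(
  motion=[
    [[0.099, 0.003, 0.217], [-0.433, 0.124, 0.217], 1],
    [[0.099, 0.003, 0.217], [-0.433, 0.124, 0.217], 1],
    [[0.099, 0.003, 0.217], [-0.433, 0.124, 0.217], 1],
    [[0.099, 0.003, 0.217], [-0.433, 0.124, 0.217], 1],
    [[0.099, 0.003, 0.217], [-0.433, 0.124, 0.217], 1],
    [[0.099, 0.003, 0.217], [-0.433, 0.124, 0.217], 1],
    [[0.099, 0.003, 0.217], [-0.433, 0.124, 0.217], 1],
    [[0.099, 0.003, 0.217], [-0.433, 0.124, 0.217], 1],
    [[0.099, 0.003, 0.217], [-0.433, 0.124, 0.217], 1],
    [[0.099, 0.003, 0.217], [-0.433, 0.124, 0.217], 1],
    [[0.099, 0.003, 0.217], [-0.433, 0.124, 0.217], 1],
    [[0.099, 0.003, 0.217], [-0.433, 0.124, 0.217], 1],
  ],
)

```text
time: 9.85
tool_pos: [0.5029, 0.0006, 0.1605]
tool_rot: [-0.472, 0.835, 0.037, -0.281]
contact_force: [0.2, 0.2, -4.1]
gripper_width: 0.057
```

drive_tool(
  motion=[
    [[0.107, 0.001, 0.213], [-0.433, 0.124, 0.217], 1],
    [[0.107, 0.001, 0.213], [-0.433, 0.124, 0.217], 1],
    [[0.107, 0.001, 0.213], [-0.433, 0.124, 0.217], 1],
    [[0.107, 0.001, 0.213], [-0.433, 0.124, 0.217], 1],
    [[0.107, 0.001, 0.213], [-0.433, 0.124, 0.217], 1],
    [[0.107, 0.001, 0.213], [-0.433, 0.124, 0.217], 1],
  ],
)

```text
time: 10.45
tool_pos: [0.5013, 0.0275, 0.1384]
tool_rot: [-0.358, 0.893, 0.006, -0.273]
contact_force: [0.4, -0.3, -2.4]
gripper_width: 0.055
```

```bash
python3 chk.py t2
```

```text
t 10.45 q [ 0.279  0.189  1.807 -0.729  1.654 -0.026] p [0.5013 0.0275 0.1384] cr [-0.0445  0.0459  0.1384] F [ 0.4 -0.3 -2.4] w 0.055
turn from grip, cradle deg [-75.   -0.1   0.2]
```

drive_tool(
  motion=[
    [[0.107, 0.001, 0.213], [-0.433, 0.124, 0.217], 1],
    [[0.107, 0.001, 0.213], [-0.433, 0.124, 0.217], 1],
    [[0.107, 0.001, 0.213], [-0.433, 0.124, 0.217], 1],
  ],
)

```text
time: 10.8
tool_pos: [0.5009, 0.0387, 0.1248]
tool_rot: [-0.3, 0.916, -0.009, -0.267]
contact_force: [1.5, -0.4, -2.5]
gripper_width: 0.058
```

```bash
python3 chk.py t3
```

```text
t 10.8 q [ 0.331  0.272  1.789 -0.809  1.698  0.075] p [0.5009 0.0387 0.1248] cr [-0.0439  0.0571  0.1248] F [ 1.5 -0.4 -2.5] w 0.058
turn from grip, cradle deg [-82.4  -0.2   0.2]
```

View pics/t3.png

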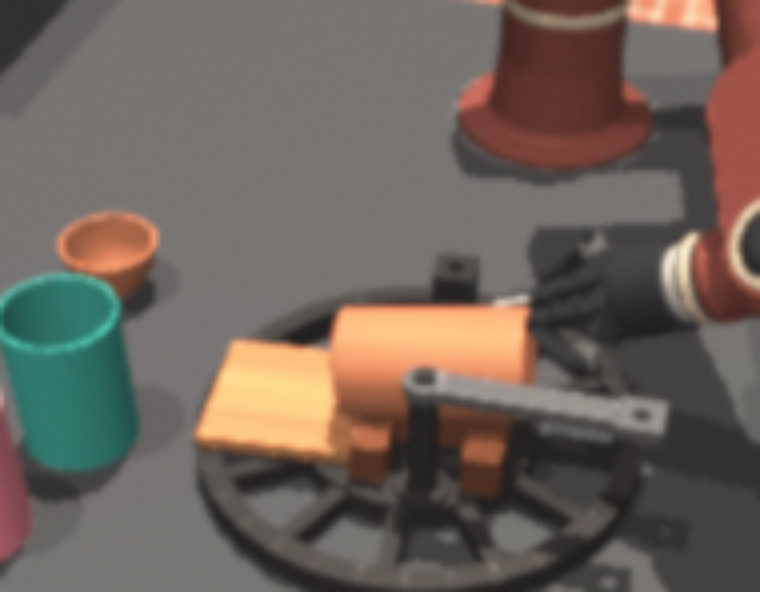

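The pot is nearly down (crop (435,370)), with the hand at the open end, clear of the bar and post. I'll finish slowly and check the force.

drive_tool(
  motion=[
    [[0.107, 0.001, 0.213], [-0.433, 0.124, 0.217], 1],
    [[0.107, 0.001, 0.213], [-0.433, 0.124, 0.217], 1],
    [[0, 0, 0], [0, 0, 0], 1],
  ],
)

```text
time: 11.15
tool_pos: [0.5007, 0.0451, 0.1146]
tool_rot: [-0.26, 0.929, -0.019, -0.264]
contact_force: [2.4, -2.0, -1.5]
gripper_width: 0.054
```

```bash
cat > potfit.py <<'E'
from chk import *
for n in("scene","top"):
    W=cloud(manip.grab_frame(n)).reshape(-1,3);c=(W-O)@C
    m=(abs(c[:,0])<.03)&(c[:,1]>-.09)&(c[:,1]<.13)&(c[:,2]>.115)&(c[:,2]<.147);c=c[m]
    # ridge height: fit circle r=.048 with linear axis
    f=lambda p:np.hypot(c[:,0]-p[0]-p[1]*(c[:,1]-.015),c[:,2]-p[2]-p[3]*(c[:,1]-.015))-.048
    r=least_squares(f,[0,0,.0945,0],loss='soft_l1',f_scale=.002)
    print(n,len(c),"axis x,z at mid",r.x[[0,2]].round(4),"slopes deg",np.degrees(r.x[[1,3]]).round(1),"yrange",np.percentile(c[:,1],[1,99]).round(4),"x",np.percentile(c[:,0],[1,99]).round(3))
R=C.T@RT(s["tool_rot"]);print("1mm cradle x,y,z in tool units",(R.T@np.eye(3)/25).T.round(3).tolist())
E
python3 potfit.py t4
```

```text
t 11.15 q [ 0.361  0.334  1.774 -0.859  1.731  0.137] p [0.5007 0.0451 0.1146] cr [-0.0436  0.0636  0.1146] F [ 2.4 -2.  -1.5] w 0.054
turn from grip, cradle deg [-87.4  -0.2   0.3]
scene 567 axis x,z at mid [0.0033 0.0967] slopes deg [1.2 0.3] yrange [-0.0562  0.1269] x [-0.025  0.03 ]
top 672 axis x,z at mid [-0.0022  0.0968] slopes deg [-1.9  1.3] yrange [-0.0596  0.127 ] x [-0.029  0.029]
1mm cradle x,y,z in tool units [[0.035, -0.01, -0.017], [0.001, -0.034, 0.021], [-0.02, -0.019, -0.029]]
```

drive_tool(
  motion=[
    [[0.107, 0.001, 0.213], [-0.433, 0.124, 0.217], 1],
    [[0.02, 0.019, 0.029], [0, 0, 0], 1],
    [[0.02, 0.019, 0.029], [0, 0, 0], 1],
    [[0, 0, 0], [0, 0, 0], 1],
  ],
)

```text
time: 11.7
tool_pos: [0.502, 0.0479, 0.1101]
tool_rot: [-0.24, 0.935, -0.024, -0.259]
contact_force: [5.3, 1.4, 3.1]
gripper_width: 0.055
```

```bash
python3 potfit.py t5
```

```text
t 11.7 q [ 0.373  0.365  1.763 -0.883  1.748  0.17 ] p [0.502  0.0479 0.1101] cr [-0.042   0.0662  0.1101] F [5.3 1.4 3.1] w 0.055
turn from grip, cradle deg [-89.8  -0.4  -0.1]
scene 668 axis x,z at mid [0.0032 0.0955] slopes deg [ 0.1 -0.5] yrange [-0.0524  0.1269] x [-0.026  0.03 ]
top 791 axis x,z at mid [-0.0015  0.0951] slopes deg [-2.1 -0.4] yrange [-0.0558  0.1259] x [-0.029  0.029]
1mm cradle x,y,z in tool units [[0.035, -0.01, -0.017], [0.0, -0.035, 0.02], [-0.02, -0.017, -0.03]]
```

Forces now show the V carrying the pot (Fz turned positive, +3 N), and the axis height is about 95 mm. I'll release and back out along the tool axis.

drive_tool(
  motion=[
    [[0, 0, 0], [0, 0, 0], 0.6],
    [[0, 0, 0], [0, 0, 0], 0.3],
    [[0, 0, 0], [0, 0, 0], 0.3],
    [[0, 0, 0], [0, 0, 0], 0.3],
    [[0, -0.5, 0], [0, 0, 0], 0.3],
    [[0, -0.8, 0], [0, 0, 0], 0.3],
    [[0, -1, 0], [0, 0, 0], 0.3],
    [[0, -1, 0], [0, 0, 0], 0.3],
    [[0, -1, 0], [0, 0, 0], 0.3],
    [[0, 0, 0], [0, 0, 0], 0.3],
  ],
)

```text
time: 12.85
tool_pos: [0.5202, 0.1465, 0.1568]
tool_rot: [-0.241, 0.935, -0.023, -0.26]
contact_force: [0.9, -0.1, 0.1]
gripper_width: 0.35
```

```bash
python3 potfit.py t6
python3 - <<'E'
from h import *
f=dict(np.load("pics/t6.npz"))
import os
from plant import manip
t=manip.grab_frame("top");np.savez("pics/t6top.npz",**t)
a=cv2.resize(f["img"][130:250,190:350],None,fx=2.5,fy=2.5);b=cv2.resize(t["img"][140:260,190:350],None,fx=2.5,fy=2.5)
cv2.imwrite("pics/t6b.png",np.hstack([a,b]))
# bar
W=cloud(t).reshape(-1,3);c=(W-O)@C
m=(c[:,2]>.155)&(c[:,2]<.168)&(c[:,0]>.04)&(c[:,0]<.14)&(c[:,1]>0)&(c[:,1]<.22);k=c[m]
print("bar cradle",cv2.minAreaRect((k[:,:2]*1000).astype(np.float32)),cv2.fitLine((k[:,:2]*1000).astype(np.float32),2,0,.01,.01).ravel())
E
```

```text
t 12.85 q [ 0.498  0.425  1.587 -0.826  1.905  0.152] p [0.5202 0.1465 0.1568] cr [-0.0154  0.1629  0.1568] F [ 0.9 -0.1  0.1] w 0.35
turn from grip, cradle deg [-89.7  -0.4   0.1]
scene 547 axis x,z at mid [0.0034 0.0955] slopes deg [-0.2  0.7] yrange [-0.0518  0.0942] x [-0.022  0.03 ]
top 706 axis x,z at mid [-0.0003  0.0952] slopes deg [-0.8  0.4] yrange [-0.0561  0.0914] x [-0.029  0.029]
1mm cradle x,y,z in tool units [[0.035, -0.01, -0.017], [0.0, -0.035, 0.02], [-0.02, -0.018, -0.03]]
bar cradle ((85.75712585449219, 109.52778625488281), (65.70748901367188, 215.3515167236328), 6.925545692443848) [5.9728056e-02 9.9821466e-01 8.4913475e+01 1.0233871e+02]
```

View pics/t6b.png

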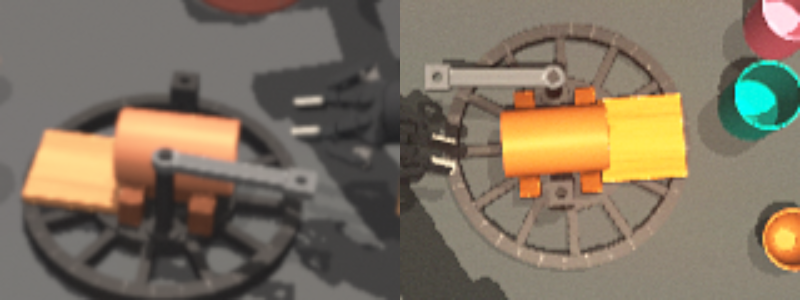

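The pot lies in both saddles with its mouth at the open end (top view (555,140)), and the gripper is clear. Next is the keeper, so I measure the bar line.

Run:
```python
from ik import *
from plant import manip
s=log()
def ray(f,u,v,z):
    K=f["camera_matrix"];T=f["world_from_camera"];d=T[:3,:3]@np.array([(u-K[0,2])/K[0,0],(v-K[1,2])/K[1,1],1]);return T[:3,3]+d*(z-T[2,3])/d[2]
f=dict(np.load("pics/top0.npz"));g=dict(np.load("pics/scene0.npz"))
print("hole",w2c(ray(f,205,170.6,.164)).round(4),"hinge",w2c(ray(f,251.4,170.4,.17)).round(4))
for n,h in(("top",f),("scene",g)):
    c=(cloud(h).reshape(-1,3)-O)@C
    m=(c[:,2]>.157)&(c[:,2]<.168)&(c[:,0]>.05)&(c[:,0]<.15)&(c[:,1]>.03)&(c[:,1]<.21);k=(c[m][:,:2]*1000).astype(np.float32)
    r=cv2.minAreaRect(k);l=cv2.fitLine(k,cv2.DIST_HUBER,0,.01,.01).ravel();print(n,r,l,"x at y15",l[2]+(15-l[3])*l[0]/l[1],"ang",np.degrees(np.arctan2(l[0],l[1])))
hin=np.array([.08,.015,0])
for psi0 in(4,):
  for sg in(1,-1):
    Q=[];q=None
    for psi in range(psi0,-95,-14):  # bar dir angle from +y toward +x (deg)
        a=np.radians(psi);b=np.array([np.sin(a),np.cos(a),0]);t=np.array([np.cos(a),-np.sin(a),0])
        x=hin+b*.128+[0,0,.150];R=np.stack([sg*t,[0,0,-1],np.cross(sg*t,[0,0,-1])],1)
        c=[ik(cw(x),C@R,np.array([.3,.1,1.6,0,1.4,w]) if q is None else q) for w in((-2,0,2) if q is None else (0,))]
        q,e=min(c,key=lambda t:t[1]);Q.append((psi,q.round(2),round(e,4)))
    print(sg,Q[0],Q[len(Q)//2],Q[-1])
```

```text
t 13.05 q [ 0.494  0.425  1.595 -0.827  1.904  0.152] p [0.5179 0.1425 0.1538] cr [-0.0181  0.1591  0.1538] F [-0.2 -0.6 -0.9] w 0.348
hole [0.0916 0.1723 0.164 ] hinge [0.0801 0.0123 0.17  ]
top ((84.38572692871094, 110.82483673095703), (160.37513732910156, 33.946266174316406), 83.6987533569336) [7.5341724e-02 9.9715775e-01 8.5763893e+01 1.0889324e+02] x at y15 78.66965 ang 4.320857
scene ((94.62128448486328, 112.20559692382812), (164.00022888183594, 38.56573486328125), 87.38389587402344) [7.7592701e-02 9.9698514e-01 9.5096069e+01 1.1101752e+02] x at y15 87.62328 ang 4.4502077
1 (4, array([0.1 , 0.15, 1.65, 0.  , 1.34, 0.08]), np.float64(0.0)) (-52, array([ 0.01, -0.12,  1.92,  0.  ,  1.34, -0.99]), np.float64(0.0)) (-94, array([-0.17, -0.18,  1.98, -0.  ,  1.35, -1.9 ]), np.float64(0.0))
-1 (4, array([ 0.1 ,  0.15,  1.65, -0.  ,  1.34, -3.06]), np.float64(0.0)) (-52, array([ 0.28, -0.18,  2.05, -0.55,  1.15, -3.14]), np.float64(0.5276)) (-94, array([ 0.22, -0.36,  2.34, -1.02,  0.86, -3.14]), np.float64(0.8581))
```

```bash
cat > bar.py <<'E'
from ik import *
from plant import manip
hin=np.array([.08,.015,0])
def bp(psi,r,z):
    a=np.radians(psi);b=np.array([np.sin(a),np.cos(a),0]);t=np.array([np.cos(a),-np.sin(a),0])
    return hin+b*r+[0,0,z],np.stack([t,[0,0,-1],np.cross(t,[0,0,-1])],1)
def st(x,R): q=Ro.from_matrix(R).as_quat();return dict(tool_pos=np.asarray(x),tool_rot=q[[3,0,1,2]])
E
python3 - <<'E'
from bar import *
s=log();x,R=bp(4.4,.128,.24)
up=s["tool_pos"]+[0,0,.1];plan(s,up,C@R);plan(st(up,C@R),cw(x))
Rw=RT(s["tool_rot"])
q=s["joint_pos"];r=(Ro.from_matrix(Rw.T@C@R)).as_rotvec()
for k in np.linspace(0,1,5):
    q,e=ik(up,Rw@Ro.from_rotvec(r*k).as_matrix(),q);print(q.round(2),e.round(4))
E
```

```text
t 13.05 q [ 0.494  0.425  1.595 -0.827  1.904  0.152] p [0.5179 0.1425 0.1538] cr [-0.0181  0.1591  0.1538] F [-0.2 -0.6 -0.9] w 0.348
shift units(tool) [-2.01  -1.738 -2.99 ] turn units [11.915  3.971 -5.005]
shift units(tool) [ 4.354  0.55  -0.328] turn units [0. 0. 0.]
[ 0.49  0.31  1.56 -0.87  2.01  0.03] 0.0
[ 0.43  0.2   1.58 -0.66  1.9   0.1 ] 0.0
[ 0.35  0.08  1.62 -0.45  1.79  0.14] 0.0
[ 0.25 -0.05  1.69 -0.23  1.65  0.15] 0.0
[ 0.13 -0.17  1.79  0.    1.52  0.12] 0.0
```

drive_tool(
  motion=[
    [[-0.5, -0.435, -0.748], [0, 0, 0], 0.3],
    [[-0.5, -0.435, -0.748], [0, 0, 0], 0.3],
    [[-0.5, -0.435, -0.748], [0, 0, 0], 0],
    [[-0.5, -0.435, -0.748], [0, 0, 0], 0],
    [[0, 0, 0], [0.917, 0.305, -0.385], 0],
    [[0, 0, 0], [0.917, 0.305, -0.385], 0],
    [[0, 0, 0], [0.917, 0.305, -0.385], 0],
    [[0, 0, 0], [0.917, 0.305, -0.385], 0],
    [[0, 0, 0], [0.917, 0.305, -0.385], 0],
    [[0, 0, 0], [0.917, 0.305, -0.385], 0],
    [[0, 0, 0], [0.917, 0.305, -0.385], 0],
    [[0, 0, 0], [0.917, 0.305, -0.385], 0],
  ],
)

```text
time: 14.25
tool_pos: [0.518, 0.1419, 0.2535]
tool_rot: [-0.55, 0.828, -0.009, -0.107]
contact_force: [0.0, -0.4, 1.3]
gripper_width: 0.498
```

drive_tool(
  motion=[
    [[0, 0, 0], [0.917, 0.305, -0.385], 0],
    [[0, 0, 0], [0.917, 0.305, -0.385], 0],
    [[0, 0, 0], [0.917, 0.305, -0.385], 0],
    [[0, 0, 0], [0.917, 0.305, -0.385], 0],
    [[0, 0, 0], [0.917, 0.305, -0.385], 0],
    [[0.87, 0.11, -0.066], [0, 0, 0], 0],
    [[0.87, 0.11, -0.066], [0, 0, 0], 0],
    [[0.87, 0.11, -0.066], [0, 0, 0], 0],
    [[0.87, 0.11, -0.066], [0, 0, 0], 0],
    [[0.87, 0.11, -0.066], [0, 0, 0], 0],
    [[0, 0, 0], [0, 0, 0], 0],
  ],
)

```text
time: 15.35
tool_pos: [0.6278, 0.1341, 0.2384]
tool_rot: [0.707, -0.707, -0.002, 0.003]
contact_force: [-0.1, 0.7, -0.3]
gripper_width: 0.504
```

Run:
```python
from bar import *
s=log();x,R=bp(4.4,.128,.150);plan(s,cw(x),C@R)
print("pose tool x in cradle",(C.T@RT(s["tool_rot"]))[:,0].round(3))
f=manip.grab_frame("scene");t=manip.grab_frame("top")
a=f["img"][110:230,220:380];b=t["img"][110:230,160:320]
cv2.imwrite("pics/b1.png",cv2.resize(np.hstack([a,b]),None,fx=2.5,fy=2.5,interpolation=cv2.INTER_CUBIC))
A=bp(4.4,.128,.15);B=bp(-85.6,.128,.15);rows(A,B,30)
```

```text
t 15.35 q [0.094 0.09  1.562 0.    1.492 0.087] p [0.6278 0.1341 0.2384] cr [0.0907 0.1413 0.2384] F [-0.1  0.7 -0.3] w 0.504
shift units(tool) [-0.032  3.535  0.048] turn units [-0.003 -0.018 -0.025]
pose tool x in cradle [ 0.997 -0.078 -0.002]
30 rows shift [-0.268  0.    -0.007] turn [ 0.  -0.6  0. ]
```

View pics/b1.png

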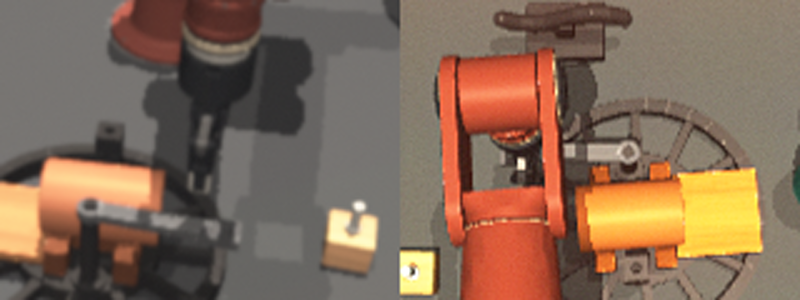

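The fingers hang over the bar (scene crop (200,180), bar at (160,220)). I'll lower them astride it.

drive_tool(
  motion=[
    [[0, 0.6, 0.01], [0, 0, 0], 0],
    [[0, 0.6, 0.01], [0, 0, 0], 0],
    [[0, 0.6, 0.01], [0, 0, 0], 0],
    [[0, 0.6, 0.01], [0, 0, 0], 0],
    [[0, 0.4, 0], [0, 0, 0], 0],
    [[0, 0.4, 0], [0, 0, 0], 0],
    [[0, 0.4, 0], [0, 0, 0], 0],
    [[0, 0, 0], [0, 0, 0], 0],
  ],
)

```text
time: 16.25
tool_pos: [0.6264, 0.1363, 0.1484]
tool_rot: [0.707, -0.707, -0.002, 0.004]
contact_force: [0.6, -0.1, -1.0]
gripper_width: 0.498
```

drive_tool(
  motion=[
    [[-0.268, 0, -0.007], [0, -0.6, 0], 0],
    [[-0.268, 0, -0.007], [0, -0.6, 0], 0],
    [[-0.268, 0, -0.007], [0, -0.6, 0], 0],
    [[-0.268, 0, -0.007], [0, -0.6, 0], 0],
    [[-0.268, 0, -0.007], [0, -0.6, 0], 0],
  ],
)

```text
time: 16.75
tool_pos: [0.595, 0.1316, 0.1513]
tool_rot: [0.701, -0.7, -0.097, 0.095]
contact_force: [2.2, -0.3, -0.5]
gripper_width: 0.503
```

```bash
cat > b.py <<'E'
from bar import *
s=log()
p=w2c(s["tool_pos"])-hin;x=(C.T@RT(s["tool_rot"]))[:,0]
print("r",np.hypot(*p[:2]).round(4),"psi pos",np.degrees(np.arctan2(p[0],p[1])).round(1),"psi tool",np.degrees(np.arctan2(-x[1],x[0])).round(1),"F cradle",(C.T@s["contact_force"]).round(1))
E
python3 b.py
```

```text
t 16.75 q [ 0.095  0.075  1.726  0.     1.337 -0.178] p [0.595  0.1316 0.1513] cr [0.0578 0.1417 0.1513] F [ 2.2 -0.3 -0.5] w 0.503
r 0.1286 psi pos -9.9 psi tool -10.7 F cradle [ 2.2 -0.5 -0.5]
```

drive_tool(
  motion=[
    [[-0.268, 0.03, -0.007], [0, -0.6, 0], 0],
    [[-0.268, 0.03, -0.007], [0, -0.6, 0], 0],
    [[-0.268, 0, -0.007], [0, -0.6, 0], 0],
    [[-0.268, 0, -0.007], [0, -0.6, 0], 0],
    [[-0.268, 0, -0.007], [0, -0.6, 0], 0],
    [[-0.268, 0, -0.007], [0, -0.6, 0], 0],
    [[-0.268, 0, -0.007], [0, -0.6, 0], 0],
    [[-0.268, 0, -0.007], [0, -0.6, 0], 0],
  ],
)

```text
time: 17.55
tool_pos: [0.5483, 0.107, 0.1505]
tool_rot: [-0.665, 0.665, 0.241, -0.238]
contact_force: [2.2, -0.4, 0.1]
gripper_width: 0.501
```

```bash
python3 b.py
python3 - <<'E'
from bar import *
for n in("top","scene"):
    c=(cloud(manip.grab_frame(n)).reshape(-1,3)-O)@C
    m=(c[:,2]>.155)&(c[:,2]<.168)&(np.hypot(c[:,0]-.08,c[:,1]-.015)<.1)&(np.hypot(c[:,0]-.08,c[:,1]-.015)>.015);k=c[m]
    d=k[:,:2].mean(0)-hin[:2];print(n,m.sum(),"psi bar",np.degrees(np.arctan2(d[0],d[1])))
E
```

```text
t 17.55 q [ 5.900e-02 -4.500e-02  1.849e+00  1.000e-03  1.333e+00 -6.330e-01] p [0.5483 0.107  0.1505] cr [0.0092 0.1212 0.1505] F [ 2.2 -0.4  0.1] w 0.501
r 0.1276 psi pos -33.7 psi tool -34.7 F cradle [ 2.2 -0.5  0.1]
top 80 psi bar -34.008930191798314
scene 266 psi bar -20.034501660490246
```

drive_tool(
  motion=[
    [[-0.268, 0, -0.007], [0, -0.6, 0], 0],
    [[-0.268, 0, -0.007], [0, -0.6, 0], 0],
    [[-0.268, 0, -0.007], [0, -0.6, 0], 0],
    [[-0.268, 0, -0.007], [0, -0.6, 0], 0],
    [[-0.268, 0, -0.007], [0, -0.6, 0], 0],
    [[-0.268, 0, -0.007], [0, -0.6, 0], 0],
    [[-0.268, 0, -0.007], [0, -0.6, 0], 0],
    [[-0.268, 0, -0.007], [0, -0.6, 0], 0],
    [[-0.268, 0, -0.007], [0, -0.6, 0], 0],
    [[-0.268, 0, -0.007], [0, -0.6, 0], 0],
    [[-0.268, 0, -0.007], [0, -0.6, 0], 0],
    [[-0.268, 0, -0.007], [0, -0.6, 0], 0],
  ],
)

```text
time: 18.85
tool_pos: [0.5056, 0.0406, 0.1498]
tool_rot: [-0.559, 0.559, 0.435, -0.432]
contact_force: [1.4, 1.7, 0.6]
gripper_width: 0.5
```

drive_tool(
  motion=[
    [[-0.268, 0, -0.007], [0, -0.6, 0], 0],
    [[-0.268, 0, -0.007], [0, -0.6, 0], 0],
    [[-0.268, 0, -0.007], [0, -0.6, 0], 0],
    [[-0.268, 0, -0.007], [0, -0.6, 0], 0],
    [[-0.1, 0, 0], [0, -0.2, 0], 0],
  ],
)

```text
time: 19.35
tool_pos: [0.5012, 0.0114, 0.1495]
tool_rot: [-0.506, 0.507, 0.494, -0.492]
contact_force: [1.3, 0.4, 0.3]
gripper_width: 0.502
```

```bash
python3 b.py
```

```text
t 19.35 q [-0.127 -0.185  1.979  0.002  1.346 -1.671] p [0.5012 0.0114 0.1495] cr [-0.0459  0.0299  0.1495] F [1.3 0.4 0.3] w 0.502
r 0.1268 psi pos -83.2 psi tool -83.6 F cradle [1.3 0.3 0.3]
```

drive_tool(
  motion=[
    [[-0.18, 0, 0], [0, -0.4, 0], 0],
    [[-0.18, 0, 0], [0, -0.4, 0], 0],
    [[-0.18, 0, 0], [0, -0.3, 0], 0],
    [[-0.1, 0, 0], [0, 0, 0], 0],
    [[-0.06, 0, 0], [0, 0, 0], 0],
    [[-0.06, 0, 0], [0, 0, 0], 0],
  ],
)

```text
time: 19.95
tool_pos: [0.501, -0.0074, 0.1488]
tool_rot: [-0.482, 0.482, 0.518, -0.517]
contact_force: [0.1, 1.1, 0.2]
gripper_width: 0.499
```

drive_tool(
  motion=[
    [[-0.06, 0, 0], [0, 0, 0], 0],
    [[-0.06, 0, 0], [0, 0, 0], 0],
    [[0, 0, 0], [0, 0, 0], 0],
  ],
)

```text
time: 20.25
tool_pos: [0.5011, -0.0106, 0.1486]
tool_rot: [-0.482, 0.482, 0.517, -0.517]
contact_force: [-0.7, 0.8, 0.5]
gripper_width: 0.5
```

```bash
python3 b.py
```

```text
t 20.25 q [-1.700e-01 -1.830e-01  1.979e+00  1.000e-03  1.346e+00 -1.811e+00] p [ 0.5011 -0.0106  0.1486] cr [-0.0479  0.008   0.1486] F [-0.7  0.8  0.5] w 0.5
r 0.1281 psi pos -93.1 psi tool -89.1 F cradle [-0.6  0.9  0.5]
```

drive_tool(
  motion=[
    [[-0.06, 0, 0], [0, 0, 0], 0],
    [[-0.06, 0, 0], [0, 0, 0], 0],
    [[0, 0, 0], [0, 0, 0], 0],
  ],
)

```text
time: 20.55
tool_pos: [0.5011, -0.0113, 0.1485]
tool_rot: [-0.484, 0.481, 0.519, -0.516]
contact_force: [-1.8, 9.5, 1.1]
gripper_width: 0.502
```

drive_tool(
  motion=[
    [[-0.05, 0, 0], [0, 0, 0], 0],
    [[0, 0, 0], [0, 0, 0], 0],
  ],
)

```text
time: 20.75
tool_pos: [0.5011, -0.0114, 0.1484]
tool_rot: [-0.484, 0.48, 0.52, -0.515]
contact_force: [-0.8, 12.9, 2.2]
gripper_width: 0.499
```

drive_tool(
  motion=[
    [[-0.05, 0, 0], [0, 0, 0], 0],
    [[0, 0, 0], [0, 0, 0], 0],
  ],
)

```text
time: 20.95
tool_pos: [0.5011, -0.0114, 0.1483]
tool_rot: [-0.485, 0.479, 0.52, -0.514]
contact_force: [-0.9, 17.3, 3.0]
gripper_width: 0.503
```

The bar is against its stop (force rising to 17 N with no motion). I'll relax, lift off, and move halfway to the pin so the camera sees both the hole and the pin.

drive_tool(
  motion=[
    [[0.2, 0, 0], [0, 0, 0], 0],
    [[0.1, -0.5, 0], [0, 0, 0], 0],
    [[0, -1, 0], [0, 0, 0], 0],
    [[0, -1, 0], [0, 0, 0], 0],
    [[0, -1, 0], [0, 0, 0], -0.3],
    [[1, -0.5, 0], [0, 0, 0], -0.3],
    [[1, 0, 0], [0, 0, 0], -0.3],
    [[1, 0, 0], [0, 0, 0], -0.3],
    [[1, 0, 0], [0, 0, 0], -0.3],
    [[1, 0, 0], [0, 0, 0], -0.3],
    [[1, 0, 0], [0, 0, 0], -0.3],
    [[0.5, 0, 0], [0, 0, 0], -0.3],
  ],
)

```text
time: 22.15
tool_pos: [0.4897, 0.1545, 0.25]
tool_rot: [-0.481, 0.482, 0.518, -0.517]
contact_force: [0.1, -1.2, 0.4]
gripper_width: 0.651
```

Run:
```python
from bar import *
s=log();t=manip.grab_frame("top");g=manip.grab_frame("scene");np.savez("pics/k_top.npz",**t);np.savez("pics/k_scene.npz",**g)
for n,f in(("top",t),("scene",g)):
    W=cloud(f).reshape(-1,3);c=(W-O)@C
    m=(c[:,2]>.157)&(c[:,2]<.168)&(c[:,0]>-.11)&(c[:,0]<-.063)&(abs(c[:,1]-.015)<.03);k=W[m];r=cv2.minAreaRect((k[:,:2]*1000).astype(np.float32))
    print(n,"bar end",m.sum(),r)
    m=(c[:,2]>.157)&(c[:,2]<.168)&(c[:,0]>-.11)&(c[:,0]<.06)&(abs(c[:,1]-.015)<.03);k=c[m]
    if len(k): l=cv2.fitLine((k[:,:2]*1000).astype(np.float32),2,0,.01,.01).ravel();print("  ang",np.degrees(np.arctan2(l[1],l[0])))
    p=px(f,[.468,-.0067,.164])[0];q=px(f,[.464,.326,.07])[0];print(p,q)
    A=[]
    for u in(p,q):
        M=np.float32([[10,0,200-10*u[0]],[0,10,150-10*u[1]]]);A.append(cv2.warpAffine(f["img"],M,(400,300),flags=cv2.INTER_CUBIC))
    globals()["I_"+n]=np.hstack(A)
cv2.imwrite("pics/k.png",np.vstack([I_top,I_scene]))
```

```text
t 22.15 q [ 0.161 -0.23   1.847  0.     1.523 -1.481] p [0.4897 0.1545 0.25  ] cr [-0.0451  0.1735  0.25  ] F [ 0.1 -1.2  0.4] w 0.651
top bar end 77 ((467.9261474609375, -6.909273147583008), (32.9547233581543, 32.74974060058594), 9.1808443069458)
  ang 0.05725545
[253.96846749 217.14123383] [162.74743609 218.17817837]
scene bar end 62 ((469.83203125, -3.4962100982666016), (30.102460861206055, 34.791316986083984), 3.113884687423706)
  ang 0.35119954
[262.98134673 156.75592195] [361.18847365 195.22762096]
```

View pics/k.png

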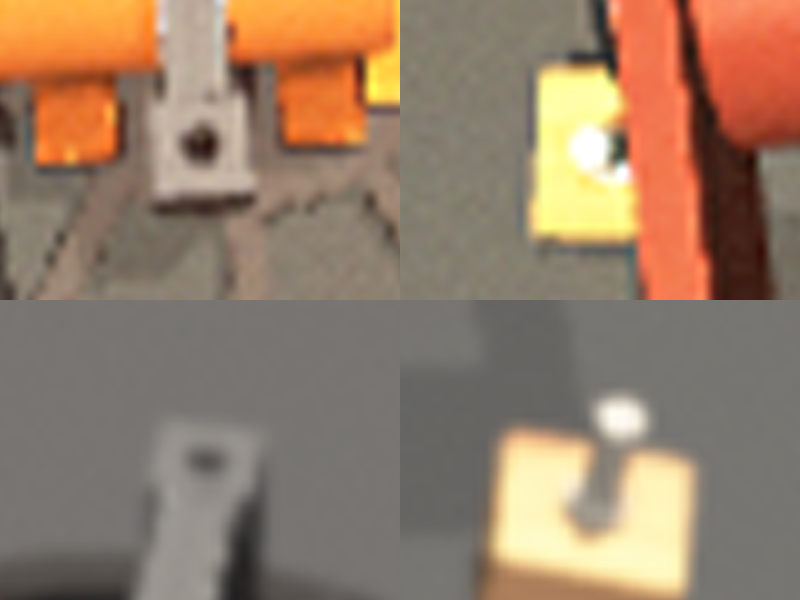

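The bar's hole sits over the post at top crop (202,142) and scene crop (207,458), and the pin head is at scene crop (620,417). Next I compute the rays.

Run:
```python
from bar import *
def ray(f,u,v,z):
    K=f["camera_matrix"];T=f["world_from_camera"];d=T[:3,:3]@np.array([(u-K[0,2])/K[0,0],(v-K[1,2])/K[1,1],1]);return (T[:3,3]+d*(z-T[2,3])/d[2]).round(4)
t=dict(np.load("pics/k_top.npz"));g=dict(np.load("pics/k_scene.npz"));t0=dict(np.load("pics/top0.npz"))
print("hole",ray(t,254.2,216.35,.163),ray(g,263.7,157.55,.163))
print("pin scene",ray(g,363.2,191.9,.088))
# pin head / block by colour
for n,f,(u0,u1,v0,v1) in(("top0",t0,(150,182,203,236)),("scene",g,(340,385,180,225))):
    im=f["img"][v0:v1,u0:u1].astype(int)
    w=(im.min(2)>190);ys,xs=np.nonzero(w);print(n,"white",len(xs),xs.mean()+u0,ys.mean()+v0,ray(f,xs.mean()+u0,ys.mean()+v0,.088))
    b=((im[:,:,2]-im[:,:,0])>45).astype(np.uint8);b|=w.astype(np.uint8);c=max(cv2.findContours(b,0,1)[0],key=cv2.contourArea);r=cv2.minAreaRect(c);print(r)
    if n=="top0":print(ray(f,r[0][0]+u0,r[0][1]+v0,.045))
s=log();plan(s,[.4655,.3265,.15])
```

```text
hole [ 0.4708 -0.0074  0.163 ] [ 0.4701 -0.0038  0.163 ]
pin scene [0.4661 0.3288 0.088 ]
top0 white 29 163.27586206896552 218.72413793103448 [0.4612 0.3198 0.088 ]
((15.5, 15.5), (17.0, 19.0), 90.0)
[0.4641 0.3216 0.045 ]
scene white 56 359.875 201.33928571428572 [0.5123 0.3206 0.088 ]
((19.783784866333008, 25.79729652404785), (20.878671646118164, 23.015857696533203), 9.462322235107422)
t 22.25 q [ 0.16  -0.23   1.848  0.     1.522 -1.483] p [0.4897 0.1541 0.2496] cr [-0.0452  0.1731  0.2496] F [ 0.6  0.6 -0.3] w 0.648
shift units(tool) [6.946 3.985 0.477] turn units [0. 0. 0.]
```

drive_tool(
  motion=[
    [[0.99, 0.57, 0.07], [0, 0, 0], -0.3],
    [[0.99, 0.57, 0.07], [0, 0, 0], -0.3],
    [[0.99, 0.57, 0.07], [0, 0, 0], -0.3],
    [[0.99, 0.57, 0.07], [0, 0, 0], -0.3],
    [[0.99, 0.57, 0.07], [0, 0, 0], -0.3],
    [[0.99, 0.57, 0.07], [0, 0, 0], -0.3],
    [[0.99, 0.57, 0.07], [0, 0, 0], -0.3],
    [[0, 0, 0], [0, 0, 0], -0.3],
  ],
)

```text
time: 23.05
tool_pos: [0.4642, 0.3257, 0.1469]
tool_rot: [0.482, -0.481, -0.517, 0.519]
contact_force: [-0.0, -0.8, -0.2]
gripper_width: 0.651
```

Run:
```python
from bar import *
s=log();R=RT(s["tool_rot"]);t=np.array([1,0,0]);print(R.round(3).tolist())
# level the tool
y=np.array([0,0,-1.]);x=R[:,0]*[1,1,0];x/=np.linalg.norm(x);plan(s,[.4655,.3265,.056],np.stack([x,y,np.cross(x,y)],1))
g=manip.grab_frame("scene");I=g["img"][130:230,310:410];cv2.imwrite("pics/p.png",cv2.resize(I,None,fx=5,fy=5,interpolation=cv2.INTER_CUBIC))
print(px(g,s["tool_pos"]))
```

```text
t 23.05 q [ 0.48  -0.016  1.826  0.     1.334 -1.162] p [0.4642 0.3257 0.1469] cr [-0.0559  0.3462  0.1469] F [-0.  -0.8 -0.2] w 0.651
[[-0.072, -0.003, -0.997], [0.997, -0.001, -0.072], [-0.001, -1.0, 0.003]]
shift units(tool) [ 0.032  3.637 -0.064] turn units [-0.033 -0.    -0.012]
[[366.19126916 177.91970858]]
```

View pics/p.png

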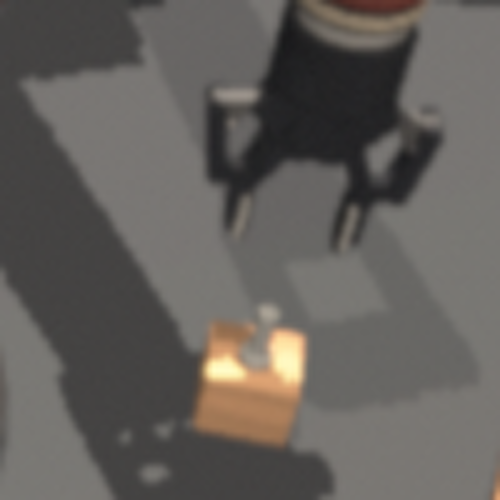

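The fingertips straddle the pin head: tips at crop (238,235) and (345,245), pin at (267,312). I'll descend and grip.

drive_tool(
  motion=[
    [[0, 0.6, -0.01], [0, 0, 0], -0.3],
    [[0, 0.6, -0.01], [0, 0, 0], -0.3],
    [[0, 0.6, -0.01], [0, 0, 0], -0.3],
    [[0, 0.6, -0.01], [0, 0, 0], -0.3],
    [[0, 0.6, -0.01], [0, 0, 0], -0.3],
    [[0, 0.6, -0.01], [0, 0, 0], -0.3],
    [[0, 0, 0], [0, 0, 0], -0.3],
  ],
)

```text
time: 23.8
tool_pos: [0.465, 0.3247, 0.0559]
tool_rot: [0.483, -0.482, -0.516, 0.519]
contact_force: [0.2, -0.4, -0.5]
gripper_width: 0.652
```

drive_tool(
  motion=[
    [[0, 0, 0], [0, 0, 0], 0],
    [[0, 0, 0], [0, 0, 0], 0.3],
    [[0, 0, 0], [0, 0, 0], 0.6],
    [[0, 0, 0], [0, 0, 0], 1],
    [[0, 0, 0], [0, 0, 0], 1],
    [[0, 0, 0], [0, 0, 0], 1],
    [[0, 0, 0], [0, 0, 0], 1],
  ],
)

```text
time: 24.5
tool_pos: [0.4676, 0.3263, 0.0604]
tool_rot: [-0.482, 0.482, 0.518, -0.516]
contact_force: [0.8, 1.1, 5.0]
gripper_width: 0.139
```

```bash
python3 -c "
from bar import *
s=log();print((s['ft_torque']).round(3))"
```

```text
t 24.5 q [ 4.780e-01  9.000e-02  1.876e+00  1.000e-03  1.173e+00 -1.163e+00] p [0.4676 0.3263 0.0604] cr [-0.0525  0.3465  0.0604] F [0.8 1.1 5. ] w 0.139
[0.192 0.076 0.028]
```

drive_tool(
  motion=[
    [[0, -0.4, 0], [0, 0, 0], 1],
    [[0, -0.4, 0], [0, 0, 0], 1],
    [[0, -0.4, 0], [0, 0, 0], 1],
    [[0, -0.6, 0], [0, 0, 0], 1],
    [[0, -0.8, 0], [0, 0, 0], 1],
    [[0, -1, 0], [0, 0, 0], 1],
    [[0, -1, 0], [0, 0, 0], 1],
    [[0, -1, 0], [0, 0, 0], 1],
    [[0, -1, 0], [0, 0, 0], 1],
    [[0, -1, 0], [0, 0, 0], 1],
    [[0, -0.4, 0], [0, 0, 0], 1],
    [[0, 0, 0], [0, 0, 0], 1],
  ],
)

```text
time: 25.7
tool_pos: [0.4674, 0.3255, 0.2619]
tool_rot: [-0.482, 0.483, 0.519, -0.516]
contact_force: [-0.4, -0.0, -0.9]
gripper_width: 0.141
```

Run:
```python
from bar import *
s=log();g=manip.grab_frame("scene");np.savez("pics/h.npz",**g)
u,v=px(g,s["tool_pos"])[0];print(u,v)
M=np.float32([[8,0,300-8*u],[0,8,200-8*v]]);cv2.imwrite("pics/h.png",cv2.warpAffine(g["img"],M,(600,500),flags=cv2.INTER_CUBIC))
W=cloud(g).reshape(-1,3);p=W-s["tool_pos"];m=(np.hypot(p[:,0],p[:,1])<.03)&(p[:,2]<0)&(p[:,2]>-.08);q=p[m]
for a in np.arange(-.08,0,.008):
    k=q[(q[:,2]>=a)&(q[:,2]<a+.008)];print(round(a,3),len(k),k.mean(0).round(4) if len(k) else "",np.ptp(k[:,1]).round(3) if len(k) else "")
R=RT(s["tool_rot"]);print(R.round(4).tolist())
```

```text
t 25.7 q [ 0.478 -0.098  1.711 -0.     1.525 -1.163] p [0.4674 0.3255 0.2619] cr [-0.0528  0.3458  0.2619] F [-0.4 -0.  -0.9] w 0.141
374.6470568021122 149.53248819208994
-0.08 0  
-0.072 0  
-0.064 0  
-0.056 5 [ 0.0012 -0.0001 -0.0519] 0.007
-0.048 6 [ 0.002   0.0013 -0.0461] 0.009
-0.04 10 [ 0.0028  0.0006 -0.0364] 0.009
-0.032 5 [ 0.0038  0.0015 -0.027 ] 0.006
-0.024 5 [ 0.0053 -0.0006 -0.0202] 0.006
-0.016 15 [ 0.0071 -0.0003 -0.0105] 0.017
-0.008 19 [ 0.005   0.0017 -0.005 ] 0.02
[[-0.0699, 0.004, -0.9975], [0.9976, 0.0018, -0.0699], [0.0015, -1.0, -0.0041]]
```

View pics/h.png

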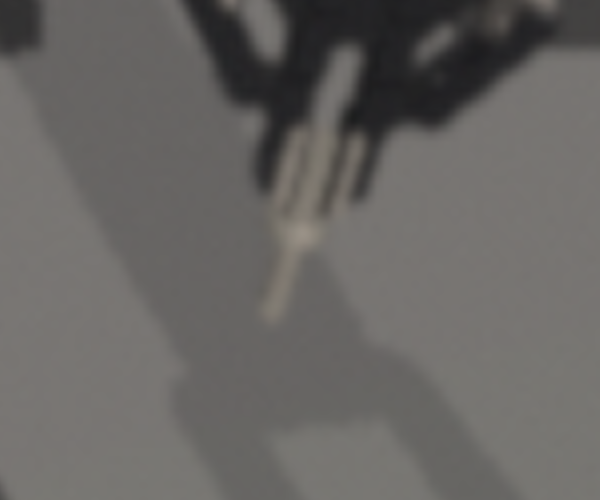

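The pin is held and hangs below the fingers: collar at crop (300,233), tip at (270,320). I'll check its tilt numerically.

```bash
cat > pinfit.py <<'E'
from bar import *
s=log();Z=[];I=[]
for _ in range(8):
    g=manip.grab_frame("scene");z=g["range_z"].astype(float);z[z==0]=np.nan;Z.append(z);I.append(g["img"].astype(float))
g["range_z"]=np.nan_to_num(np.nanmedian(Z,0));im=np.mean(I,0)
T=s["tool_pos"]
W=cloud(g);p=W-T
m=(abs(p[:,:,1])<.012)&(abs(p[:,:,0])<.02)&(p[:,:,2]<-.014)&(p[:,:,2]>-.062);q=p[m]
from numpy.linalg import lstsq
cam=g["world_from_camera"][:3,3]-T;ch=cam[:2]/np.linalg.norm(cam[:2])
# axis: a+b*(z+.035); surface distance 5mm
q=q[(q[:,2]<-.016)&(q[:,2]>-.047)]
f=lambda v:np.hypot(q[:,0]-v[0]-v[1]*(q[:,2]+.035),q[:,1]-v[2]-v[3]*(q[:,2]+.035))-.005
r=least_squares(f,[-.001,0,0,0],loss='soft_l1',f_scale=.001)
print(len(q),"axis x,y at tcp-35mm",(r.x[[0,2]]*1000).round(2),"tilt deg x,y",np.degrees(r.x[[1,3]]).round(1),"rms mm",(np.sqrt((r.fun**2).mean())*1000).round(2))
# image line of the shank versus projected vertical
A=px(g,T+[0,0,-.015])[0];B=px(g,T+[0,0,-.055])[0];print("vertical projects",A.round(2),B.round(2))
gray=im.mean(2)
for v in np.arange(int(A[1])+2,int(B[1])+2):
    u0=int(A[0])-8;row=gray[v,u0:u0+16];bg=np.median(row);w=np.clip(row-bg-8,0,None)
    if w.sum()>0: print(v,(np.arange(u0,u0+16)*w).sum()/w.sum(),"vert u",A[0]+(v-A[1])*(B-A)[0]/(B-A)[1])
E
python3 pinfit.py
```

```text
t 25.75 q [ 0.478 -0.097  1.713 -0.     1.524 -1.163] p [0.4667 0.3252 0.2598] cr [-0.0535  0.3456  0.2598] F [-0.8 -0.6 -1.4] w 0.139
24 axis x,y at tcp-35mm [-1.65  1.08] tilt deg x,y [3.8 1.3] rms mm 1.07
vertical projects [373.2  153.96] [370.16 164.31]
155 374.31441860465117 vert u 372.89794849811597
156 373.8602150537634 vert u 372.6037692507641
157 375.11583011583014 vert u 372.30959000341227
158 375.37099236641217 vert u 372.01541075606036
159 374.26833477135455 vert u 371.7212315087085
160 373.55839999999995 vert u 371.42705226135666
161 371.9550102249489 vert u 371.13287301400476
162 371.51473684210526 vert u 370.8386937666529
163 371.1107594936709 vert u 370.54451451930106
164 370.85344827586204 vert u 370.2503352719492
165 370.6759259259259 vert u 369.9561560245973
```

Run:
```python
from bar import *
s=log();plan(s,[.4715,-.005,.240])
R=RT(s["tool_rot"]);print("1mm world x,y,z in tool units",(R.T/25).T.round(4).tolist())
```

```text
t 26.15 q [ 0.478 -0.096  1.714  0.     1.524 -1.163] p [0.4664 0.3254 0.2584] cr [-0.0537  0.3458  0.2584] F [-1.   0.6 -0.8] w 0.141
shift units(tool) [-13.198   0.732   0.723] turn units [0. 0. 0.]
1mm world x,y,z in tool units [[-0.0028, -0.0, -0.0399], [0.0399, 0.0, -0.0028], [0.0, -0.04, 0.0]]
```

drive_tool(
  motion=[
    [[-0.943, 0, 0.052], [0, 0, 0], 1],
    [[-0.943, 0, 0.052], [0, 0, 0], 1],
    [[-0.943, 0, 0.052], [0, 0, 0], 1],
    [[-0.943, 0, 0.052], [0, 0, 0], 1],
    [[-0.943, 0, 0.052], [0, 0, 0], 1],
    [[-0.943, 0, 0.052], [0, 0, 0], 1],
    [[-0.943, 0, 0.052], [0, 0, 0], 1],
    [[-0.943, 0, 0.052], [0, 0, 0], 1],
    [[-0.943, 0, 0.052], [0, 0, 0], 1],
    [[-0.943, 0, 0.052], [0, 0, 0], 1],
    [[-0.943, 0, 0.052], [0, 0, 0], 1],
    [[-0.943, 0, 0.052], [0, 0, 0], 1],
  ],
)

```text
time: 27.35
tool_pos: [0.4708, 0.0413, 0.2589]
tool_rot: [-0.482, 0.482, 0.518, -0.517]
contact_force: [-0.1, -0.2, -0.5]
gripper_width: 0.14
```

drive_tool(
  motion=[
    [[-0.943, 0, 0.052], [0, 0, 0], 1],
    [[-0.943, 0, 0.052], [0, 0, 0], 1],
    [[0, 0.3, 0], [0, 0, 0], 1],
    [[0, 0.3, 0], [0, 0, 0], 1],
    [[0, 0, 0], [0, 0, 0], 1],
    [[0, 0, 0], [0, 0, 0], 1],
  ],
)

```text
time: 27.95
tool_pos: [0.4714, -0.0041, 0.2433]
tool_rot: [-0.482, 0.481, 0.518, -0.517]
contact_force: [1.4, 0.5, -0.5]
gripper_width: 0.14
```

```bash
python3 pinfit.py
python3 - <<'E'
from bar import *
s=manip.state();plan(s,[.4715,-.005,s["tool_pos"][2]])
# same-camera comparison: hole and tip
g=manip.grab_frame("scene")
print("hole pix now predicted 263.7,157.55; tip proj (tcp -3,+1,-57):",px(g,s["tool_pos"]+[-.003,.001,-.057]))
E
```

```text
t 27.95 q [-1.670e-01 -3.350e-01  1.943e+00  1.000e-03  1.535e+00 -1.810e+00] p [ 0.4714 -0.0041  0.2433] cr [-0.077   0.0171  0.2433] F [ 1.4  0.5 -0.5] w 0.14
22 axis x,y at tcp-35mm [-0.92  0.65] tilt deg x,y [-0.2  0.1] rms mm 0.69
vertical projects [264.13 141.53] [263.75 151.62]
143 264.39220183486236 vert u 264.0711018927219
shift units(tool) [-0.007 -0.     0.012] turn units [0. 0. 0.]
hole pix now predicted 263.7,157.55; tip proj (tcp -3,+1,-57): [[264.00537425 151.42429631]]
```

Tilt is near zero and the position matches the hole within about 1 mm. I'll descend carefully.

drive_tool(
  motion=[
    [[0, 0.2, 0], [0, 0, 0], 1],
    [[0, 0.2, 0], [0, 0, 0], 1],
    [[0, 0.2, 0], [0, 0, 0], 1],
    [[0, 0.2, 0], [0, 0, 0], 1],
    [[0, 0.1, 0], [0, 0, 0], 1],
    [[0, 0.1, 0], [0, 0, 0], 1],
    [[0, 0, 0], [0, 0, 0], 1],
  ],
)

```text
time: 29.1
tool_pos: [0.4715, -0.0049, 0.2185]
tool_rot: [-0.482, 0.482, 0.518, -0.517]
contact_force: [-1.3, 0.1, -0.6]
gripper_width: 0.14
```

drive_tool(
  motion=[
    [[0, 0.1, 0], [0, 0, 0], 1],
    [[0, 0.1, 0], [0, 0, 0], 1],
    [[0, 0, 0], [0, 0, 0], 1],
  ],
)

```text
time: 29.4
tool_pos: [0.4718, -0.0049, 0.2137]
tool_rot: [-0.482, 0.482, 0.518, -0.517]
contact_force: [-0.0, -0.1, -1.1]
gripper_width: 0.139
```

drive_tool(
  motion=[
    [[0, 0.1, 0], [0, 0, 0], 1],
    [[0, 0.1, 0], [0, 0, 0], 1],
    [[0, 0.1, 0], [0, 0, 0], 1],
    [[0, 0, 0], [0, 0, 0], 1],
  ],
)

```text
time: 29.8
tool_pos: [0.4717, -0.0049, 0.206]
tool_rot: [-0.482, 0.482, 0.518, -0.517]
contact_force: [0.2, 0.6, -1.1]
gripper_width: 0.145
```

drive_tool(
  motion=[
    [[0, 0.1, 0], [0, 0, 0], 1],
    [[0, 0.1, 0], [0, 0, 0], 1],
    [[0, 0.1, 0], [0, 0, 0], 1],
    [[0, 0, 0], [0, 0, 0], 1],
  ],
)

```text
time: 30.2
tool_pos: [0.4717, -0.0049, 0.1985]
tool_rot: [-0.482, 0.482, 0.518, -0.517]
contact_force: [1.1, 0.6, -0.5]
gripper_width: 0.144
```

drive_tool(
  motion=[
    [[0, 0.1, 0], [0, 0, 0], 1],
    [[0, 0.1, 0], [0, 0, 0], 1],
    [[0, 0.1, 0], [0, 0, 0], 1],
    [[0, 0, 0], [0, 0, 0], 1],
  ],
)

```text
time: 30.6
tool_pos: [0.4717, -0.0049, 0.191]
tool_rot: [-0.482, 0.482, 0.518, -0.517]
contact_force: [1.1, -0.7, -2.0]
gripper_width: 0.142
```

drive_tool(
  motion=[
    [[0, 0.1, 0], [0, 0, 0], 1],
    [[0, 0.1, 0], [0, 0, 0], 1],
    [[0, 0.1, 0], [0, 0, 0], 1],
    [[0, 0, 0], [0, 0, 0], 1],
  ],
)

```text
time: 31.0
tool_pos: [0.4717, -0.0048, 0.1835]
tool_rot: [-0.482, 0.482, 0.518, -0.517]
contact_force: [1.3, 0.6, -2.2]
gripper_width: 0.143
```

drive_tool(
  motion=[
    [[0, 0.06, 0], [0, 0, 0], 1],
    [[0, 0.06, 0], [0, 0, 0], 1],
    [[0, 0, 0], [0, 0, 0], 1],
  ],
)

```text
time: 31.3
tool_pos: [0.4718, -0.0049, 0.1808]
tool_rot: [-0.482, 0.482, 0.518, -0.517]
contact_force: [2.7, 1.3, -0.8]
gripper_width: 0.142
```

drive_tool(
  motion=[
    [[0, 0.06, 0], [0, 0, 0], 1],
    [[0, 0.06, 0], [0, 0, 0], 1],
    [[0, 0, 0], [0, 0, 0], 1],
  ],
)

```text
time: 31.6
tool_pos: [0.472, -0.0049, 0.1793]
tool_rot: [-0.482, 0.482, 0.518, -0.517]
contact_force: [-2.3, 1.3, 6.2]
gripper_width: 0.14
```

The collar has contacted the bar (Fz +6 N at TCP z 0.179, predicted 0.179). I'll release and lift.

drive_tool(
  motion=[
    [[0, 0, 0], [0, 0, 0], 0.6],
    [[0, 0, 0], [0, 0, 0], 0.2],
    [[0, 0, 0], [0, 0, 0], 0],
    [[0, 0, 0], [0, 0, 0], 0],
    [[0, -0.4, 0], [0, 0, 0], 0],
    [[0, -1, 0], [0, 0, 0], 0],
    [[0, -1, 0], [0, 0, 0], 0],
    [[0, -1, 0], [0, 0, 0], 0],
    [[1, -0.5, 0], [0, 0, 0], 0],
    [[1, 0, 0], [0, 0, 0], 0],
    [[1, 0, 0], [0, 0, 0], 0],
    [[1, 0, 0], [0, 0, 0], 0],
  ],
)

```text
time: 32.8
tool_pos: [0.4647, 0.0957, 0.2767]
tool_rot: [-0.482, 0.483, 0.518, -0.516]
contact_force: [0.9, 0.1, 0.5]
gripper_width: 0.503
```

drive_tool(
  motion=[
    [[1, 0, 0], [0, 0, 0], 0],
    [[1, 0, 0], [0, 0, 0], 0],
    [[1, 0, 0], [0, 0, 0], 0],
    [[0, 0, 0], [0, 0, 0], 0],
  ],
)

```text
time: 33.2
tool_pos: [0.4591, 0.1716, 0.2763]
tool_rot: [-0.481, 0.481, 0.519, -0.517]
contact_force: [-1.0, -1.8, 0.5]
gripper_width: 0.499
```

```bash
python3 potfit.py fin | head -5
python3 - <<'E'
from bar import *
g=manip.grab_frame("scene");t=manip.grab_frame("top")
for n,f in(("scene",g),("top",t)):
    c=(cloud(f).reshape(-1,3)-O)@C;d=np.hypot(c[:,0]+.08,c[:,1]-.015)
    k=c[(d<.02)&(c[:,2]>.16)];h=np.sort(k[:,2]);print(n,len(h),"pin top z (expect .207)",h[-4:].round(4))
    m=k[k[:,2]>.19];print("  stem xy",m[:,:2].mean(0).round(4) if len(m) else "")
    k=c[(d<.03)&(c[:,2]>.155)&(c[:,2]<.168)];print("  bar end",k.mean(0).round(4))
a=cv2.resize(g["img"][110:240,170:330],None,fx=2.5,fy=2.5);b=cv2.resize(t["img"][130:260,180:340],None,fx=2.5,fy=2.5);cv2.imwrite("pics/fin.png",np.hstack([a,b]))
t0=dict(np.load("pics/top0.npz"));D=cv2.absdiff(t["img"],t0["img"]).max(2)
for n,(u0,u1,v0,v1) in dict(bowl=(332,360,222,250),hammer=(108,148,155,235),mallet=(365,400,150,225)).items(): print(n,"mean diff",D[v0:v1,u0:u1].mean().round(1))
E
```

```text
t 33.2 q [ 2.050e-01 -3.020e-01  1.862e+00  1.000e-03  1.580e+00 -1.439e+00] p [0.4591 0.1716 0.2763] cr [-0.0741  0.1931  0.2763] F [-1.  -1.8  0.5] w 0.499
turn from grip, cradle deg [-15.8 -27.2  57.9]
scene 454 axis x,z at mid [0.0035 0.0954] slopes deg [-0.4  0.7] yrange [-0.0524  0.0946] x [-0.023  0.029]
top 596 axis x,z at mid [-0.0007  0.0949] slopes deg [-0.5  0.1] yrange [-0.0564  0.0915] x [-0.029  0.029]
1mm cradle x,y,z in tool units [[0.0, 0.0, -0.04], [0.04, 0.0, 0.0], [0.0, -0.04, -0.0]]
scene 102 pin top z (expect .207) [0.2088 0.2095 0.2096 0.2096]
  stem xy [-0.0732  0.018 ]
  bar end [-0.0679  0.0185  0.1646]
top 95 pin top z (expect .207) [0.2101 0.2112 0.2118 0.214 ]
  stem xy [-0.0813  0.0138]
  bar end [-0.0741  0.0153  0.1643]
bowl mean diff 4.4
hammer mean diff 5.1
mallet mean diff 4.4
```

Run:
```python
from bar import *
for n in("scene","top"):
    Z=[]
    for _ in range(10):
        g=manip.grab_frame(n);z=g["range_z"].astype(float);z[z==0]=np.nan;Z.append(z)
    g["range_z"]=np.nan_to_num(np.nanmedian(Z,0));c=(cloud(g).reshape(-1,3)-O)@C;d=np.hypot(c[:,0]+.078,c[:,1]-.015)
    k=c[(d<.02)&(c[:,2]>.158)];print(n,np.sort(k[k[:,2]>.166][:,2]).round(4),"bar",np.median(k[k[:,2]<.167][:,2]).round(4))
```

```text
scene [0.1661 0.1663 0.1664 0.1664 0.1668 0.1669 0.1686 0.1686 0.1707 0.1707
 0.1707 0.1712 0.1713 0.1713 0.1715 0.1716 0.1717 0.1718 0.1718 0.172
 0.172  0.1727 0.1731 0.1739 0.1751 0.1756 0.177  0.179  0.179  0.1808
 0.1809 0.1818 0.1825 0.1836 0.1845 0.1851 0.1868 0.1869 0.1873 0.1882
 0.1891 0.1911 0.1912 0.1922 0.1925 0.1931 0.1945 0.1959 0.1965 0.1967
 0.1978 0.1995 0.1998 0.2    0.2008 0.2014 0.2034 0.2039 0.204  0.2042
 0.2053 0.2072 0.2074 0.2076 0.2079 0.2081 0.2083 0.2085 0.2086 0.2086
 0.2086 0.2087] bar 0.1652
top [0.1662 0.1662 0.1664 0.1665 0.1669 0.1679 0.1703 0.1706 0.1708 0.1709
 0.1713 0.1714 0.1715 0.1715 0.1717 0.1721 0.1723 0.1728 0.1728 0.1729
 0.1731 0.1732 0.1766 0.1888 0.2067 0.2069 0.2069 0.2071 0.2072 0.2075
 0.2075 0.2076 0.2077 0.2079 0.2081 0.2082 0.2093 0.2096] bar 0.1646
```

The pin head reads 207.5 mm (207 expected), the collar top about 171 mm and the bar 165 mm. With the camera's roughly +1 mm bias, the pin is seated. Handing in.

```bash
python3 -c "
from plant import manip
print(manip.job_done())"
```

```text
the job is handed in; nothing more can be done
None
```

I handed the job in at about 34 s of the 72 s allowed, with every step done in the order asked. The simulator reports no verdict.

- **Pot:** I gripped its rim and tipped it about its front edge, easing it down into the V. It lies level to within 1°, with its axis at about z 95 mm (94.5 expected) and its mouth at the open end.
- **Keeper bar:** I swung it until it met its stop, where the force rose to 17 N with no further movement. Its end sits over the post.
- **Pin:** It went in without a search and met the bar at the predicted height with 6 N. Averaged depth then put the pin head at 207.5 mm (207 expected), so the collar sits on the bar within about 1 mm.
- **Bystanders:** A before-and-after comparison of the top view showed no change at the sugar bowl, hammer or mallet.

**Checks that failed or disagreed:**
- The two cameras disagreed by about 3–5 mm sideways, so I relied on contact forces for the final fits.
- An early reading suggested the held pin was tilted about 4°, but a second reading just before insertion showed almost none.
- The last picture could not be viewed because I had reached the 12-picture limit, so the final check is numerical only.

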